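Stack the agar dishes for the jar

TASK

Build one neat stack of the red, amber and green agar dishes, in any order, inside the marked ring in the middle of the jar's round grey base plate, every dish with its white lid down and its coloured agar up as they go into incubation. The red dish still stands on edge in the blue draining rack: lay it flat on the bench lid down, let go of it there, then take it afresh for the stack. Set the dishes down rather than dropping them, and leave the other things on the bench where they are.

Things in the scene. Friction and masses are not known exactly. Their poses are not given: they have to be found in the camera images.
- red_dish: round agar dish, red agar, rigid (lid taped on), about 40 g, 16 mm thick: opaque white lid 62 mm across, 11 mm thick, then the clear base with agar, 58 mm across, 5 mm. Origin: centre of the lid's outer face; z runs from the lid face to the agar face (up when it lies lid down). Starts on edge in the rack's middle slot, z level along the rack's +x (lid to -x); the rack's heading varies
- amber_dish: the same kind of dish with amber agar; lies lid down on the bench at the start. Origin and axes as for the red dish
- green_dish: the same kind of dish with green agar; lies lid down on the bench at the start. Origin and axes as for the red dish
- rack: fixed draining rack on the bench, 156 mm long (its x) by 72 mm wide; three slots 50 mm apart along x hold dishes on edge, faces across x, 2 mm of play each side. Blue dividers 25 mm high, end plates 30 mm; a dish in it has its centre 35 mm and its top 66 mm above the bench. Origin: under its centre, on the bench; any heading
- base_plate: the jar's fixed round grey base plate, 150 mm across, 12 mm high, flat on top, with a black seal band 118 to 128 mm across and a thin dark blue ring 74 mm across marked round the middle; a gas valve sticks out 20 mm beyond its rim along +x. Origin: under its centre, on the bench
- plate_top (a point): centre of the base plate's top face, 12 mm above the bench; z up
- spare_dish: bystander: an empty clear dish with a white lid, same size, on edge in an outer slot of the rack, 50 mm from the red dish along the rack's x axis
- jar_cover: bystander: the jar's loose clear cover, 126 mm across, 121 mm high with a black ball knob. Origin: under its centre
- tube_rack: bystander: loose white tube rack with capped glass tubes, 84 x 200 x 106 mm high. Origin: under its centre
- beaker: bystander: loose small glass beaker, 50 mm across, 68 mm high, with a glass rod. Origin: under its centre
- timer: bystander: loose white bench timer, 22 x 65 x 55 mm high. Origin: under its centre
- bottle: bystander: loose white bottle, 56 mm across, 130 mm high. Origin: under its centre
- rotor: bystander: loose black centrifuge rotor with upright tube holders, 150 mm across, 81 mm high. Origin: under its centre
- pencil: bystander: loose dark red wax pencil, 120 mm long, lying on the bench near a sheet of paper. Origin: under its middle
Things that resemble listed ones, but are neither listed nor needed, are in the scene too. Of the things shaped like the base_plate, the grey one is meant.

How it is judged:
By the outcome, as a careful person would: the job done as asked, in the order asked, and still so for the second after the job is handed in, with the robot touching nothing.
It also fails if it takes over 69 s, if anything falls off the work surface, if the arm or the gripper's body presses on something with over 40 N, if the wrist force passes 120 N, or if a joint passes its speed limit or range.

ROBOT

A 6-joint arm with a two-finger parallel gripper is mounted at the origin on the work surface. World frame = base frame: x ahead of the robot, y to its left, z up, the work surface at z = 0. Lengths are in mm, angles in rad, forces in N, time in s.
With the tool pointing down it reaches from about 275 to 750 mm from the base axis. Payload 10.2 kg.
Tool frame: the origin (TCP) lies at the very end of the fingers, on their centre line; the grasp point (between the pads) lies 19 mm behind it; x points along the fingers, y is the direction in which the jaws open and shut, and the axes are right-handed (so a half turn about x gives the same grasp; the last joint's range is limited). The gripper opens to 85 mm and grips with 20 to 120 N. Pads are 22 mm wide; open, the fingers measure 114 mm over their backs; the gripper's body (76 mm by 85 mm) begins 54 mm behind the grasp point. The pads swing forward as they close: fully open they stand 13 mm farther back than shut.
Start: joints at [-0.223, 0.313, 1.498, -0, 1.331, -0.223], TCP at [525.006, -0.013, 231.294] pointing down, gripper open.
Joint ranges: [-2.94, 2.94], [-0.97, 2.17], [0.19, 2.56], [-1.23, 4.37], [0.02, 3.11], [-2.88, 2.88]. Speed limits (rad/s): [2.39, 2.39, 3.01, 3.14, 3.14, 3.14].

INTERFACE

Orientations are given as a unit quaternion [w, x, y, z].
In Python, from rig import ctrl gives the robot as it stands. The module is installed in compiled form; this text tells all that it offers.
- The arm moves only by the tool move_arm, never from a script. Its argument "targets" is a list that holds one entry, the list of rows, each a list of 7 numbers: the opening, from 0 (shut) to 1 (fully open), then the shift along the tool's x, y, z each as a share of 150 mm, from -1 to 1, then the turn, a rotation vector about the tool's x, y, z each as a share of 60 degrees, from -1 to 1. A call has 1 to 5 rows; each row shifts and turns the commanded pose from where the row before left it, along the tool's axes as they then stand; what a row does not reach is not made up. A row lasts 1/10 s, in which the tool goes at most 50 mm and 8.59 degrees, less where a joint would pass 70% of its speed; a pose out of reach is approached as far as the arm can. A call with a number of a shift or a turn outside -1 to 1 is refused whole. A call with a gripper value outside its range is refused whole. The fingers move at their own pace and stop on an object; "force" is the grip in N (left out, the last holds). Time passes only in rows, so rows that do not move let the fingers close. It gives the time, the measured TCP pose, the force and the opening at its end, in the units of the state.
- ctrl.sense(): the state, without advancing time (a new reading comes with each control period).
- ctrl.capture(name): name is "scene" or "side" or "wrist"; returns the picture (400x640x3 uint8, red, green, blue); there is no depth.
- ctrl.calibration(name): a dict with "camera_matrix" (3x3 intrinsics, pixels), "extrinsics" (4x4, takes a point from world to camera coordinates); the wrist camera has in their place "tool_from_camera" (4x4, takes a point from camera to tool coordinates, whose origin is the TCP and whose axes are the tool frame's). Camera axes: x right, y down, z forward; pixel columns grow to the right and rows downward; lengths in mm; the calibration is good to about 2 mm. A picture is of the moment at which its call begins: read the wrist's pose just before it. calibration takes no time and is no camera call.
- ctrl.finish_job(): hands the job in, once; it reports no verdict.
Trained networks look in the newest picture that a camera, given by its name, has taken for a name from the list of things; names that differ only in an ending like _2 or _b are one class to them, and where a whole thing is asked for, a point or a joint stands for the part that bears it (a point fixed in the world has none). Each returns a list of dicts, best first, with "confidence" (0 to 1); they miss things now and then, are a little off and sometimes report something else, mostly with a low value. They report only what shows in the picture. A call takes as long as a camera call. They do not tell look-alikes from the thing itself.
- ctrl.recognise(label, camera): "point" ([row, column] in pixels, amid what is visible of it).
- ctrl.cut_out(label, camera): "pixels" (400x640 bool, what is visible of it) and "point" ([row, column] in pixels, amid what is visible of it).
The state is a dict: "time_s": time; "joints": joint angles; "dq": joint speeds; "tau": joint torques, N m; "eef_pos": TCP position; "ee_rot": TCP orientation; "force": force on the tool from outside, world axes, zero at the start; "wrist_torque": the same for the moment, N m; "grip_width": opening from 0.0 (shut) to 1.0 (fully open).
Only numpy, scipy, OpenCV 4.12 (cv2) and the standard library are available. Lean on these libraries where they do the work, as an engineer would, in place of code of your own. Each camera call takes 0.05 s, during which the arm holds its last target.

## Working session

There is one attempt and no reset: what is moved stays moved. The work goes in short steps, Python scripts to look and compute and a tool call to move; the robot and the scene stay as the last step left them, time stands still between calls to the robot, and variables do not carry over. Pictures are saved under pics/ and viewed, and the job is handed in when it is done.

Besides the shell and the picture viewer there is one more tool, called as name([rows], argument=value, ...), one row to a line, values as JSON. move_arm: Moves the arm, as the interface text tells. Shift numbers are shares of 150 mm and turn numbers shares of 60 degrees, none past 1 either way. Its arguments: {"type":"object","properties":{"targets":{"type":"array","items":{"type":"array","items":{"type":"array","items":{"type":"number","minimum":-1,"maximum":1}}}},"force":{"type":"number"}},"required":["targets"]}

```bash
mkdir -p pics; ls; python3 - <<'E'
from rig import ctrl
import cv2, numpy as np
s=ctrl.sense(); print(s)
for n in ("scene","side","wrist"):
    im=ctrl.capture(n); cv2.imwrite(f"pics/{n}0.png",im[:,:,::-1])
    c=ctrl.calibration(n); print(n,{k:np.round(v,4).tolist() for k,v in c.items()})
E
```

```text
pics
{'time_s': 0.0, 'joints': array([-2.23411524e-01,  3.13482856e-01,  1.49847935e+00,  2.47713628e-06,
        1.33099404e+00, -2.23398372e-01]), 'dq': array([-0.00065364, -0.00021535,  0.00087928,  0.00171159, -0.00111367,
        0.0014776 ]), 'tau': array([-5.78409599e-04, -4.12261176e+01, -2.59742296e+01, -3.58453699e-04,
        4.11797926e-03, -1.23038126e-05]), 'eef_pos': array([5.24729593e+02, 4.38518277e-02, 2.30702357e+02]), 'ee_rot': array([ 0.49958804,  0.49974714,  0.50040485, -0.5002595 ]), 'force': array([ 0.60481452, -0.30258516,  0.34072419]), 'wrist_torque': array([-0.05170644,  0.02250384,  0.02956694]), 'grip_width': 1.0031807892457172}
scene {'camera_matrix': [[434.3544, 0.0, 321.5201], [0.0, 434.3544, 203.0889], [0.0, 0.0, 1.0]], 'extrinsics': [[0.848, 0.5299, 0.0055, -437.9187], [0.4284, -0.6793, -0.5959, -227.8258], [-0.312, 0.5077, -0.8031, 1793.2707], [0.0, 0.0, 0.0, 1.0]]}
side {'camera_matrix': [[484.9893, 0.0, 317.0656], [0.0, 484.9893, 205.2676], [0.0, 0.0, 1.0]], 'extrinsics': [[-0.706, -0.7082, 0.003, 359.5443], [-0.4328, 0.4282, -0.7933, 292.979], [0.5605, -0.5614, -0.6088, 1139.8864], [0.0, 0.0, 0.0, 1.0]]}
wrist {'camera_matrix': [[317.2143, 0.0, 320.2571], [0.0, 317.2143, 202.9343], [0.0, 0.0, 1.0]], 'tool_from_camera': [[-0.0009, -0.3033, 0.9529, -142.2611], [1.0, 0.0003, 0.001, -0.5803], [-0.0006, 0.9529, 0.3033, -78.9051], [0.0, 0.0, 0.0, 1.0]]}
```

View pics/scene0.png

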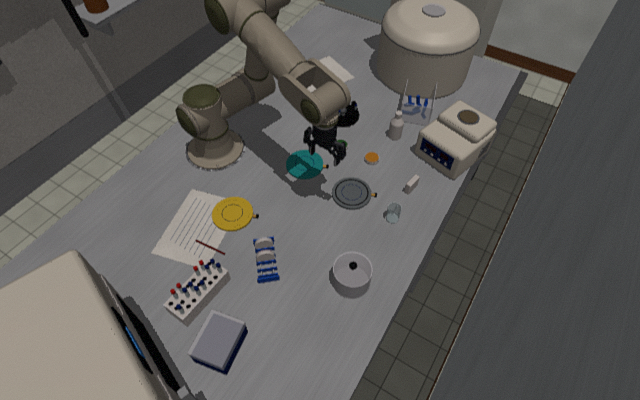

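View pics/side0.png

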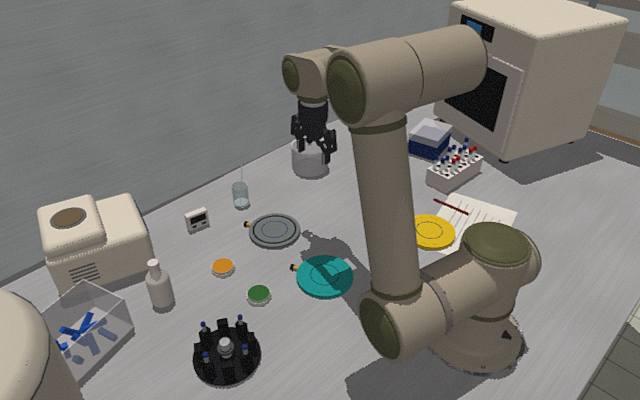

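View pics/wrist0.png

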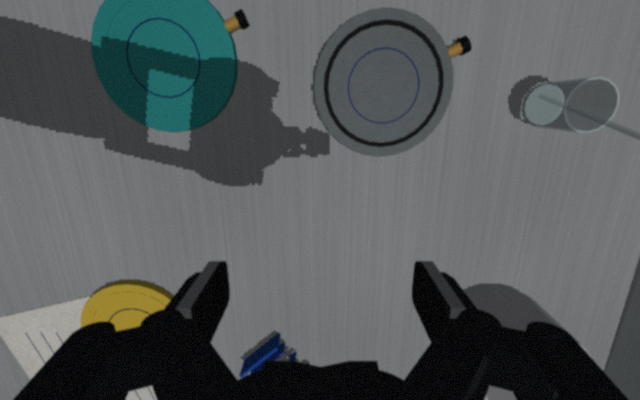

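Scene picture: grey base plate (352,193); teal (305,165) and yellow (233,213) look-alikes; rack (265,259); amber dish (372,158); green is hidden here but shows in side at (258,295), amber there at (223,268).

```bash
cat > h.py <<'E'
from rig import ctrl
import cv2, numpy as np
from scipy.spatial.transform import Rotation as R
def RT(s):
    q=s["ee_rot"]; return R.from_quat([q[1],q[2],q[3],q[0]]).as_matrix(), np.array(s["eef_pos"])
def cam(n,s=None):
    c=ctrl.calibration(n); K=c["camera_matrix"]
    if n!="wrist":
        E=np.array(c["extrinsics"]); return np.array(K),E
    s=s or ctrl.sense(); Rm,p=RT(s); T=np.eye(4);T[:3,:3]=Rm;T[:3,3]=p
    return np.array(K),np.linalg.inv(T@np.array(c["tool_from_camera"]))
def pix2w(K,E,u,v,z):
    d=E[:3,:3].T@np.linalg.inv(K)@np.array([u,v,1.]); o=-E[:3,:3].T@E[:3,3]
    return o+d*(z-o[2])/d[2]
def w2pix(K,E,P):
    q=K@(E[:3,:3]@np.asarray(P,float)+E[:3,3]); return q[:2]/q[2]
def save(name,im,box=None,k=1):
    if box: im=im[box[1]:box[3],box[0]:box[2]]
    im=cv2.resize(im,None,fx=k,fy=k,interpolation=cv2.INTER_CUBIC); cv2.imwrite(f"pics/{name}.png",im[:,:,::-1])
def rel(s,Pt,Rt):
    """tool-frame shift (shares) and rotvec shares to go from s to target"""
    Rm,p=RT(s); return (Rm.T@(np.array(Pt)-p))/150, R.from_matrix(Rm.T@Rt).as_rotvec()/np.radians(60)
E
python3 - <<'E'
from h import *
im=cv2.imread("pics/scene0.png")[:,:,::-1]; save("rackcrop",im,(230,220,310,300),7)
im2=cv2.imread("pics/side0.png")[:,:,::-1]; save("sidecrop",im2,(190,200,330,320),5)
for n in ("scene","side"):
    K,E=cam(n)
    for l in ("red_dish","amber_dish","green_dish","rack","base_plate","spare_dish"):
        for d in ctrl.recognise(l,n)[:4]:
            v,u=d["point"]; z={"rack":12,"base_plate":12}.get(l,16)
            if l in("red_dish","spare_dish"): z=45
            print(n,l,(round(u),round(v)),round(d["confidence"],2),pix2w(K,E,u,v,z).round(0))
E
```

```text
scene red_dish (263, 258) 0.64 [ 493. -329.   45.]
scene amber_dish (372, 158) 0.58 [579. 285.  16.]
scene amber_dish (393, 127) 0.35 [571. 488.  16.]
scene green_dish (345, 142) 0.37 [442. 304.  16.]
scene rack (264, 272) 0.95 [ 516. -357.   12.]
scene base_plate (304, 164) 0.63 [363. 111.  12.]
scene base_plate (233, 213) 0.6 [ 277. -226.   12.]
scene base_plate (350, 194) 0.58 [593.  77.  12.]
scene spare_dish (264, 242) 0.47 [ 461. -277.   45.]
side red_dish (273, 229) 0.75 [560. 123.  45.]
side amber_dish (224, 264) 0.86 [571. 288.  16.]
side green_dish (260, 298) 0.65 [413. 296.  16.]
side rack (196, 218) 0.43 [794. 226.  12.]
side base_plate (274, 232) 0.77 [581. 106.  12.]
side base_plate (323, 274) 0.65 [362. 124.  12.]
side base_plate (434, 232) 0.64 [ 254. -223.   12.]
```

View pics/rackcrop.png

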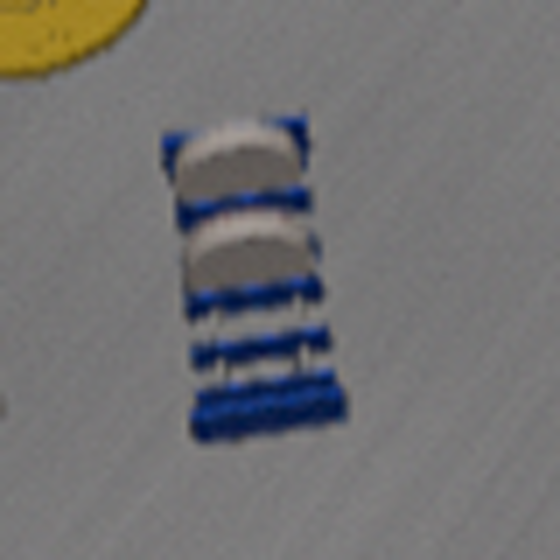

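View pics/sidecrop.png

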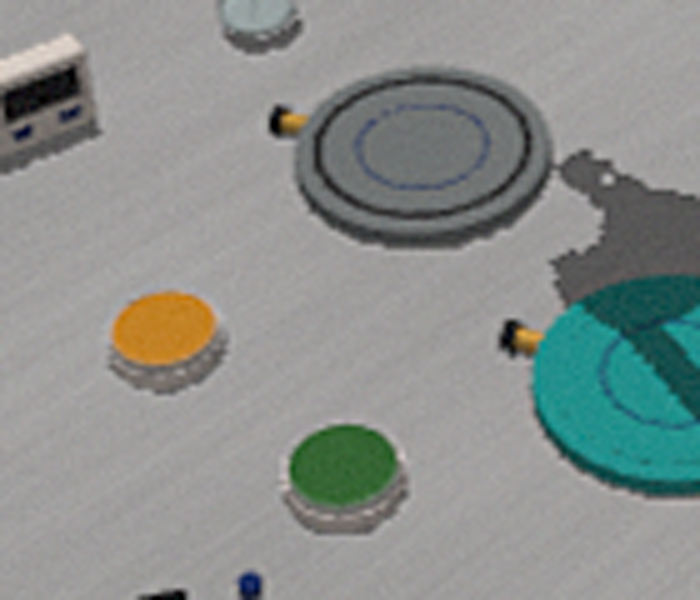

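Candidates before the first reach: plates – grey (352,193) [chosen], teal (305,165), yellow (233,213), all in scene. Coloured dishes – amber (372,158) in scene, and amber (223,268) and green (258,295) in side, with no look-alikes seen. Edge-on dishes – middle slot (264,257) = red, end slot (264,242) = spare. The wrist view will check the middle one. First I move above the rack.

move_arm([
  [[1,-0.03,-0.04,0.3,0,0,0],[1,-0.03,-0.04,0.3,0,0,0],[1,-0.03,-0.04,0.3,0,0,0],[1,-0.03,-0.04,0.3,0,0,0],[1,-0.03,-0.04,0.3,0,0,0]],
])

```text
time_s: 1.25
eef_pos: [494.5, -226.8, 254.1]
ee_rot: [0.5, 0.5, 0.5, -0.5]
force: [0.3, -0.0, -0.1]
grip_width: 1.0
```

move_arm([
  [[1,0,0,0,-0.133,0,0],[1,0,0,0,-0.133,0,0],[1,0,0,0,-0.133,0,0],[1,0,0,0,-0.133,0,0],[1,0,0,0,0,0,0]],
])

```text
time_s: 1.75
eef_pos: [495.0, -225.1, 253.8]
ee_rot: [0.618, 0.343, 0.618, -0.343]
force: [-0.7, 1.0, 0.3]
grip_width: 1.004
```

```bash
python3 - <<'E'
from h import *
s=ctrl.sense(); print(s["joints"].round(3),s["eef_pos"].round(1)); 
im=ctrl.capture("wrist"); save("w1",im); K,E=cam("wrist",s)
for l in ("red_dish","rack","spare_dish"):
    for d in ctrl.recognise(l,"wrist")[:3]:
        v,u=d["point"];print(l,(round(u),round(v)),round(d["confidence"],2),pix2w(K,E,u,v,40).round(0))
im=ctrl.capture("scene"); save("s1",im,(220,110,460,290),3.3)
E
```

```text
[-0.642  0.339  1.402 -0.     1.4   -1.2  ] [ 495.  -225.1  253.8]
red_dish (281, 232) 0.86 [ 493. -310.   40.]
red_dish (268, 194) 0.61 [ 457. -278.   40.]
rack (146, 282) 0.23 [ 381. -463.   40.]
spare_dish (269, 194) 0.91 [ 458. -277.   40.]
```

View pics/w1.png

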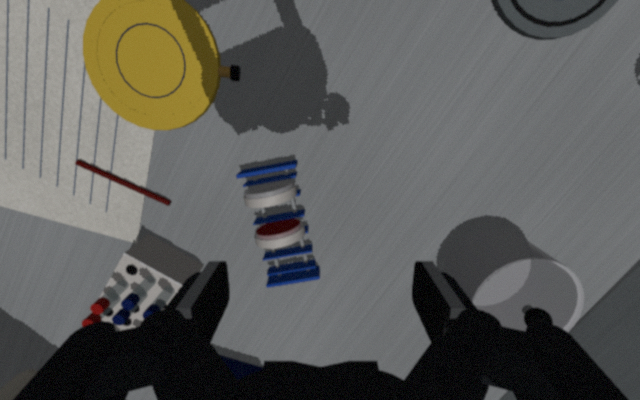

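View pics/s1.png

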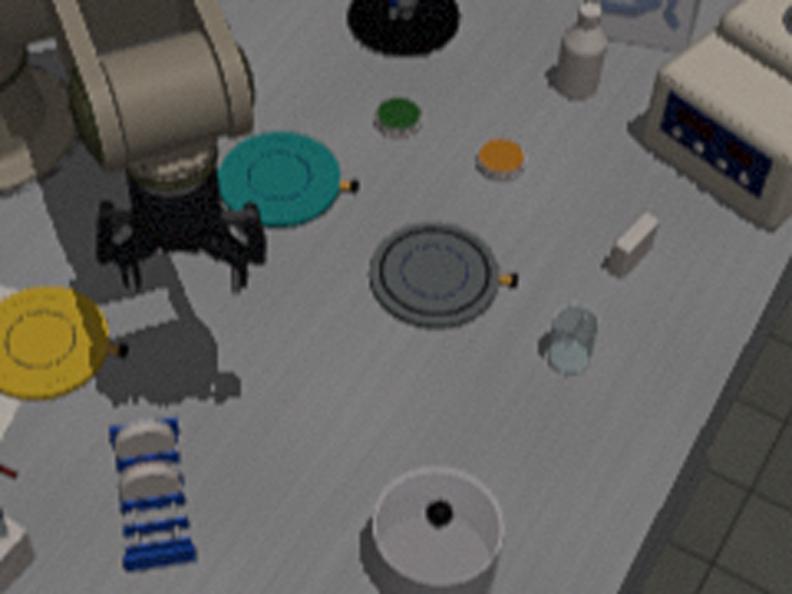

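Wrist picture: rack from (268,168) to (293,275). Red agar dish in the middle slot at (280,232), agar facing the spare dish (271,194), lid away from it. So the choice is confirmed, and rack +x points up the picture. Next is a close crop for exact geometry.

```bash
python3 - <<'E'
from h import *
im=cv2.imread("pics/w1.png")[:,:,::-1]; save("w1c",im,(220,145,340,295),4)
s=ctrl.sense();K,E=cam("wrist",s)
# blue mask extents
hsv=cv2.cvtColor(im.copy(),cv2.COLOR_RGB2HSV)
m=((hsv[...,0]>105)&(hsv[...,0]<125)&(hsv[...,1]>130)).astype(np.uint8); m[:, :225]=0;m[:,335:]=0;m[:145]=0;m[300:]=0
n,l,st,c=cv2.connectedComponentsWithStats(m)
for i in range(1,n):
    if st[i,4]>15: print(st[i],c[i].round(1), pix2w(K,E,*c[i],25).round(1))
E
```

```text
[237 161  60  17 423] [267. 169.] [ 440.2 -255.5   25. ]
[244 173  52  13 220] [270.3 179. ] [ 449.4 -264.1   25. ]
[254 210  50  14 287] [279.5 216.9] [ 482.6 -300.3   25. ]
[264 245  48  15 317] [287.7 252.1] [ 515.6 -336.8   25. ]
[267 260  52  27 932] [292.7 273.2] [ 536.6 -360.1   25. ]
```

View pics/w1c.png

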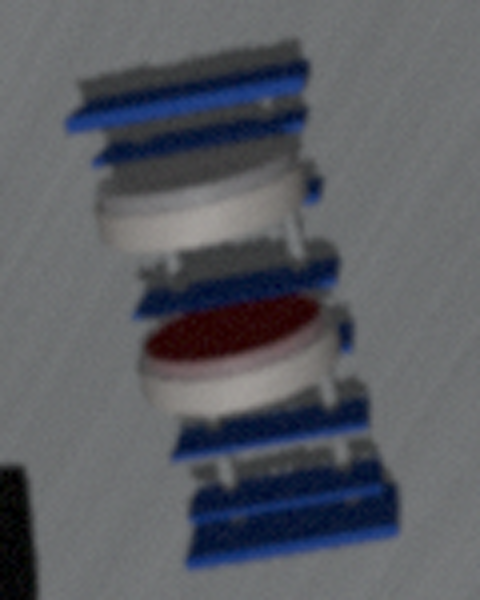

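```bash
python3 - <<'E'
from h import *
s=ctrl.sense();K,E=cam("wrist",s)
def c(x,y,z): return pix2w(K,E,220+x/4-.375,145+y/4-.375,z)
A=c(188,564,30);B=c(399,534,30);C=c(67,128,30);D=c(308,78,30)
for a in (A,B,C,D): print(a.round(1))
print("w",np.linalg.norm(A-B),np.linalg.norm(C-D),"L",np.linalg.norm((A+B-C-D)/2), "cen",((A+B+C+D)/4).round(1))
print("ang",np.degrees(np.arctan2(*((C+D-A-B)[[1,0]]))), np.degrees(np.arctan2(*((B-A)[[1,0]]))),np.degrees(np.arctan2(*((D-C)[[1,0]]))))
# agar ellipse of red
im=cv2.imread("pics/w1.png")[:,:,::-1].astype(int)
m=((im[...,0]>im[...,1]+30)&(im[...,0]>im[...,2]+30)).astype(np.uint8); m[:,:240]=0;m[:,320:]=0;m[:200]=0;m[260:]=0
v,u=np.nonzero(m); print("red px",u.mean(),v.mean(),u.min(),u.max(),v.min(),v.max(),len(u))
E
```

```text
[ 515.6 -391.4   30. ]
[ 568.9 -345.2   30. ]
[ 414.  -281.2   30. ]
[ 466.9 -230.9   30. ]
w 70.5716754508454 72.94036609151752 L 151.5209467271689 cen [ 491.3 -312.2   30. ]
ang 132.19543324835254 40.96804432694159 43.60586094017887
red px 277.54948805460754 226.84641638225256 258 298 220 234 293
```

```bash
cat >> h.py <<'E'
def yawtilt(yaw,al):
    """tool y at world yaw (deg); al: lean of the body toward -toolz0 side (deg), turn -al about tool y"""
    y=np.array([np.cos(np.radians(yaw)),np.sin(np.radians(yaw)),0]); x=np.array([0,0,-1.]); z=np.cross(x,y)
    R0=np.stack([x,y,z],1); return R0@R.from_rotvec([0,-np.radians(al),0]).as_matrix()
E
python3 - <<'E'
from h import *
s=ctrl.sense();c=ctrl.calibration("wrist");K=np.array(c["camera_matrix"]);Ti=np.linalg.inv(c["tool_from_camera"])
for x in (0,-13,-40):
  for y in (-42.5,42.5):
    for z in (-11,11): print(x,y,z,w2pix(K,Ti,(x,y,z)).round(0))
K,E=cam("wrist",s)
for p in ((185,285),(130,240),(205,270)): print("tube",pix2w(K,E,*p,106).round(0))
for p in ((475,310),(585,300),(530,260)): print("cover top",pix2w(K,E,*p,121).round(0))
for p in ((440,245),): print("cover base",pix2w(K,E,*p,0).round(0))
K,E=cam("scene"); print("knob",pix2w(K,E,220+439/3.3,110+512/3.3,128).round(0))
n=np.array([np.cos(np.radians(132.2)),np.sin(np.radians(132.2)),0]); D=np.array([490,-310.7,35.])
for al in (20,):
  Rt=yawtilt(42.2,al); f=Rt[:,0]; print(f.round(2),(n).round(2))
  P=D+.4*n+np.array([0,0,-8.2]); pre=P-60*f
  print("P",P.round(1),"pre",pre.round(1)); print("rel to pre",*[a.round(3) for a in rel(s,pre,Rt)])
E
```

```text
0 -42.5 -11 [233. 247.]
0 -42.5 11 [237. 286.]
0 42.5 -11 [406. 247.]
0 42.5 11 [402. 286.]
-13 -42.5 -11 [226. 259.]
-13 -42.5 11 [230. 301.]
-13 42.5 -11 [413. 259.]
-13 42.5 11 [409. 301.]
-40 -42.5 -11 [205. 294.]
-40 -42.5 11 [212. 342.]
-40 42.5 -11 [434. 294.]
-40 42.5 11 [428. 342.]
tube [ 430. -387.  106.]
tube [ 362. -369.  106.]
tube [ 440. -360.  106.]
cover top [ 695. -246.  121.]
cover top [ 781. -179.  121.]
cover top [ 703. -174.  121.]
cover base [ 692. -230.    0.]
knob [ 777. -237.  128.]
[ 0.23 -0.25 -0.94] [-0.67  0.74  0.  ]
P [ 489.7 -310.4   26.8] pre [ 475.9 -295.2   83.2]
rel to pre [ 1.137 -0.355  0.331] [-0.172 -0.332  0.03 ]
```

```bash
python3 - <<'E'
from h import *
K,E=cam("scene")
im=cv2.imread("pics/scene0.png")[:,:,::-1]; save("tr",im,(155,230,295,330),5.6)
s=ctrl.sense();K2,E2=cam("wrist",s)
for z in (40,60,80): print(z,pix2w(K,E,229,268,z).round(0),pix2w(K,E,222,262,z).round(0),pix2w(K2,E2,205,268,z).round(0),pix2w(K2,E2,185,283,z).round(0))
E
```

```text
40 [ 421. -417.   40.] [ 387. -412.   40.] [ 436. -404.   40.] [ 423. -437.   40.]
60 [ 430. -424.   60.] [ 397. -419.   60.] [ 437. -390.   60.] [ 425. -421.   60.]
80 [ 440. -430.   80.] [ 407. -425.   80.] [ 438. -376.   80.] [ 427. -405.   80.]
```

View pics/tr.png

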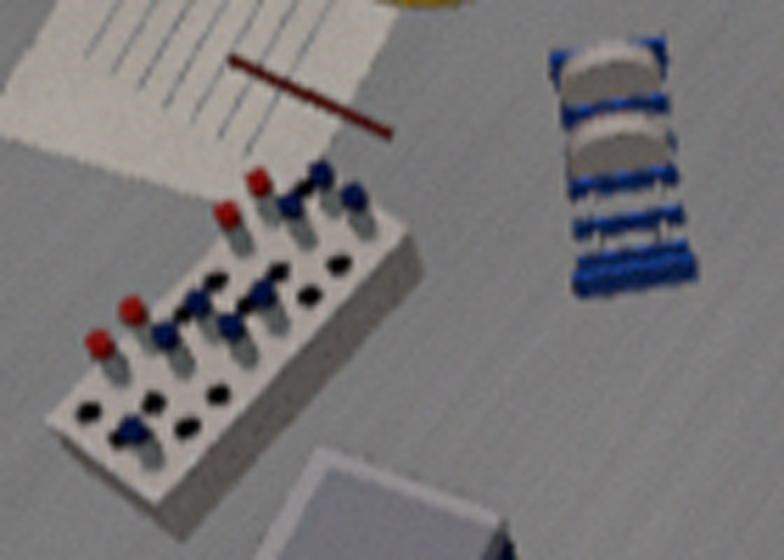

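Fingers clear the tube rack (its nearest corner is about (430,-420)). Now I turn to the rack's heading and lean 20° toward the agar side.

move_arm([
  [[0.9,0.15,0,0,-0.086,0,0],[0.9,0.15,0,0,-0.086,0,0],[0.9,0,0,0,0,-0.111,0],[0.9,0,0,0,0,-0.111,0],[0.9,0,0,0,0,-0.111,0]],
])

```text
time_s: 2.5
eef_pos: [495.1, -225.0, 209.1]
ee_rot: [0.75, 0.232, 0.522, -0.332]
force: [1.0, -1.1, 1.0]
grip_width: 0.904
```

```bash
cat > t.py <<'E'
from h import *
n=np.array([np.cos(np.radians(132.2)),np.sin(np.radians(132.2)),0]); D=np.array([490,-310.7,35.])
Rt=yawtilt(42.2,20); f=Rt[:,0]; P=D+.4*n+np.array([0,0,-8.2])
s=ctrl.sense(); print(s["eef_pos"].round(1),s["grip_width"],s["force"].round(1))
for d in (60,0): print(d,*[a.round(3) for a in rel(s,P-d*f,Rt)])
E
python3 t.py
```

```text
[ 495.1 -225.   209.1] 0.9039439427539473 [ 1.  -1.1  1. ]
60 [ 0.877 -0.41  -0.046] [-0.001  0.005 -0.001]
0 [ 1.277 -0.41  -0.048] [-0.001  0.005 -0.001]
```

move_arm([
  [[0.9,0.2,-0.11,-0.012,0,0,0],[0.9,0.2,-0.11,-0.012,0,0,0],[0.9,0.2,-0.11,-0.012,0,0,0],[0.9,0.2,-0.08,-0.012,0,0,0],[0.9,0,0,0,0,0.005,0]],
])

```text
time_s: 3.0
eef_pos: [470.6, -291.7, 90.3]
ee_rot: [0.745, 0.235, 0.529, -0.331]
force: [-0.8, 0.3, -0.0]
grip_width: 0.898
```

```bash
python3 t.py; python3 - <<'E'
from h import *
s=ctrl.sense(); im=ctrl.capture("wrist"); save("w2",im); K,E=cam("wrist",s)
n=np.array([np.cos(np.radians(132.2)),np.sin(np.radians(132.2)),0]); ry=np.array([-n[1],n[0],0]); D=np.array([490,-310.7,0])
im=im.copy()
for a in (8,-8,-3):
  for t in np.radians(range(0,360,5)):
    r=31 if a<0 else 29
    u,v=w2pix(K,E,D+a*n+ry*r*np.cos(t)+np.array([0,0,35+r*np.sin(t)])); cv2.circle(im,(int(round(u)),int(round(v))),0,(0,255,0),-1)
save("w2o",im,(200,120,440,320),3.3)
im=ctrl.capture("scene"); save("s2",im,(200,150,340,300),4)
E
```

```text
[ 470.6 -291.7   90.3] 0.8983719000685151 [-0.8  0.3 -0. ]
60 [0.058 0.011 0.023] [-0.002 -0.012  0.001]
0 [0.458 0.011 0.028] [-0.002 -0.012  0.001]
```

View pics/w2o.png

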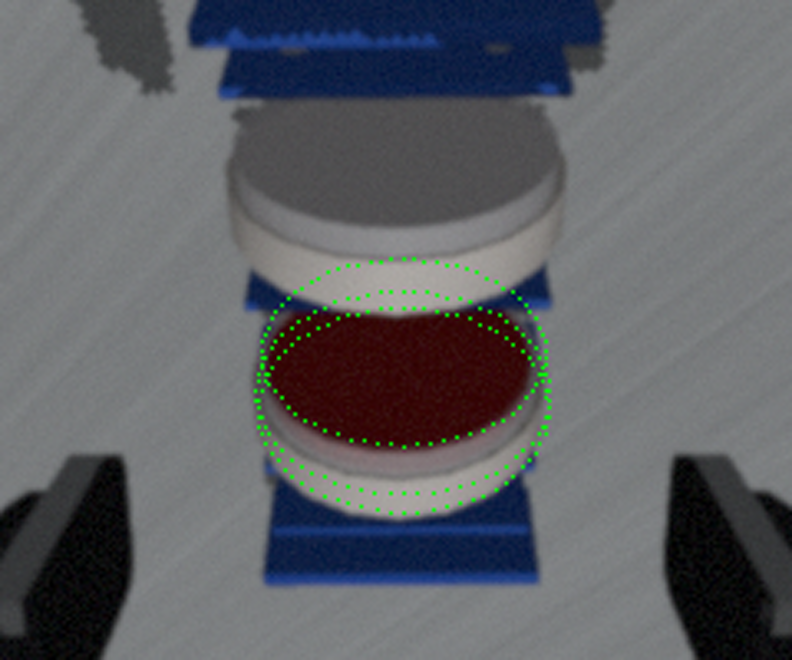

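View pics/w2.png

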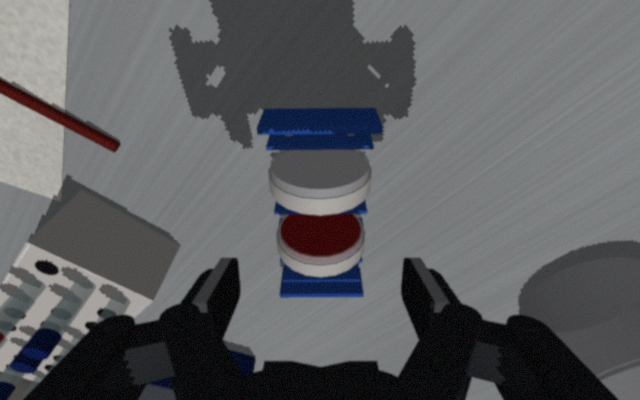

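View pics/s2.png

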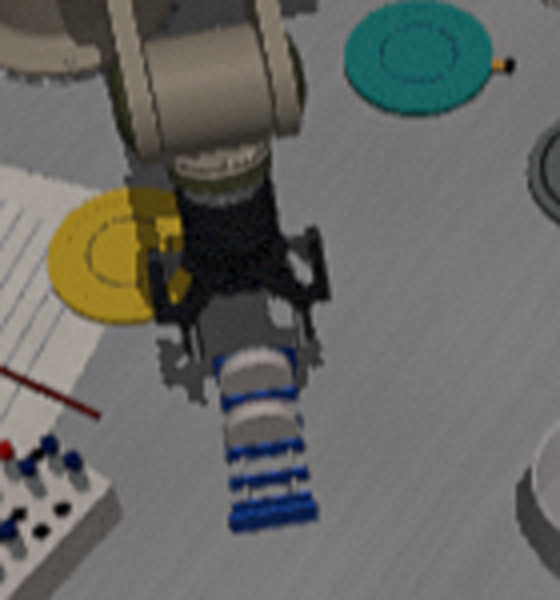

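The model of the red dish overlays well within 1 mm (agar at (320,233), fingers evenly astride). Now I descend along the approach line and close lightly.

move_arm([
  [[0.9,0.058,0.011,0.026,0,-0.012,0],[0.9,0.1,0,0,0,0,0],[0.9,0.1,0,0,0,0,0],[0.9,0.1,0,0,0,0,0],[0.9,0,0,0,0,0,0]],
])

```text
time_s: 3.6
eef_pos: [489.2, -306.7, 43.9]
ee_rot: [0.751, 0.231, 0.522, -0.332]
force: [-0.5, -0.1, -0.1]
grip_width: 0.896
```

```bash
python3 t.py; python3 - <<'E'
from h import *
s=ctrl.sense(); im=ctrl.capture("wrist"); save("w3",im,(160,120,480,360),2.4)
E
```

```text
[ 489.2 -306.7   43.9] 0.8961394477118559 [-0.5 -0.1 -0.1]
60 [-0.286 -0.014 -0.017] [ 0.001  0.006 -0.   ]
0 [ 0.114 -0.014 -0.02 ] [ 0.001  0.006 -0.   ]
```

View pics/w3.png

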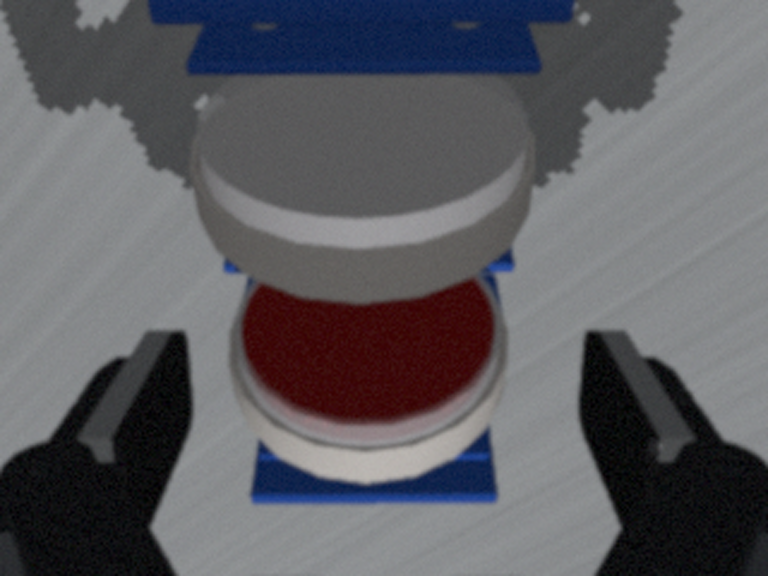

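move_arm([
  [[0.9,0.02,-0.018,-0.018,0,0.005,0],[0.9,0.045,0,0,0,0,0],[0.9,0.045,0,0,0,0,0],[0.9,0,0,0,0,0,0]],
], force=25)

```text
time_s: 4.05
eef_pos: [488.7, -311.2, 27.3]
ee_rot: [0.749, 0.232, 0.524, -0.332]
force: [-0.1, 0.3, 0.2]
grip_width: 0.902
```

```bash
python3 t.py; python3 - <<'E'
from h import *
s=ctrl.sense(); im=ctrl.capture("wrist"); save("w4",im,(160,120,480,360),2.4)
im=ctrl.capture("scene"); save("s4",im,(200,150,340,300),4)
E
```

```text
[ 488.7 -311.2   27.3] 0.9016329316473197 [-0.1  0.3  0.2]
60 [-0.397  0.009 -0.   ] [ 0.001  0.001 -0.   ]
0 [ 0.003  0.009 -0.   ] [ 0.001  0.001 -0.   ]
```

View pics/w4.png

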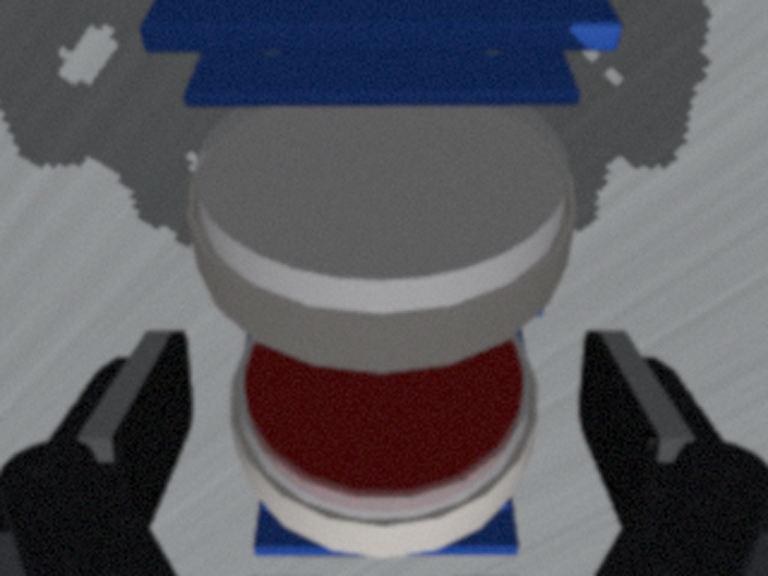

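Centred. Close.

move_arm([
  [[0.6,0,0,0,0,0,0],[0.6,0,0,0,0,0,0],[0.6,0,0,0,0,0,0],[0.6,0,0,0,0,0,0],[0.6,0,0,0,0,0,0]],
], force=25)

```text
time_s: 4.65
eef_pos: [489.0, -311.7, 28.7]
ee_rot: [0.75, 0.232, 0.523, -0.332]
force: [-3.4, -2.1, 5.4]
grip_width: 0.705
```

```bash
python3 - <<'E'
from h import *
s=ctrl.sense(); print(s["grip_width"],s["force"],s["eef_pos"]); im=ctrl.capture("wrist"); save("w5",im,(160,120,480,360),2.4)
E
```

```text
0.7051252451181351 [-3.36055292 -2.09781992  5.41701517] [ 489.02056734 -311.74237208   28.72019776]
```

View pics/w5.png

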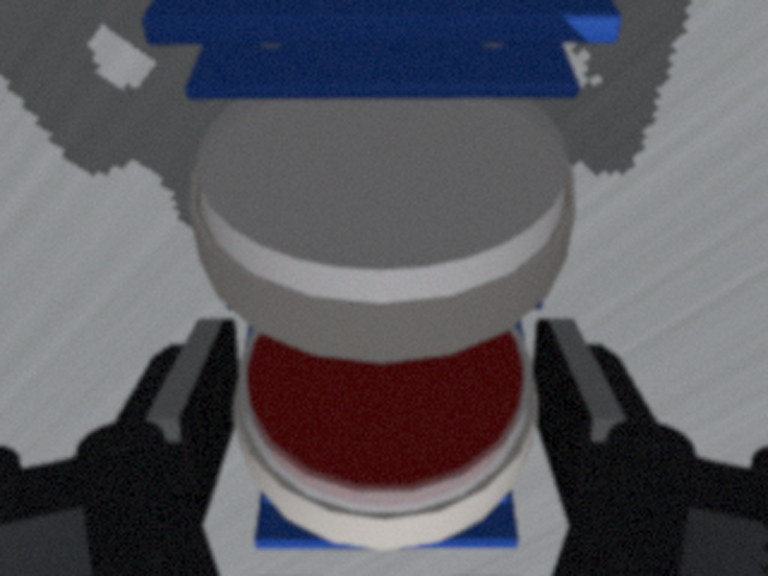

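move_arm([
  [[0.6,-0.031,0,0.011,0,0,0],[0.6,-0.031,0,0.011,0,0,0],[0.6,-0.031,0,0.011,0,0,0],[0.6,0,0,0,0,0,0]],
])

```text
time_s: 5.1
eef_pos: [489.0, -311.2, 43.7]
ee_rot: [0.75, 0.232, 0.523, -0.332]
force: [-0.0, -0.5, -0.7]
grip_width: 0.699
```

```bash
python3 - <<'E'
from h import *
s=ctrl.sense(); print(s["grip_width"],s["force"],s["eef_pos"]); im=ctrl.capture("wrist"); save("w6",im,(160,120,480,360),2.4)
E
```

```text
0.699318719826413 [-0.0094227  -0.47201669 -0.6915856 ] [ 489.03444034 -311.22687369   43.67213362]
```

View pics/w6.png

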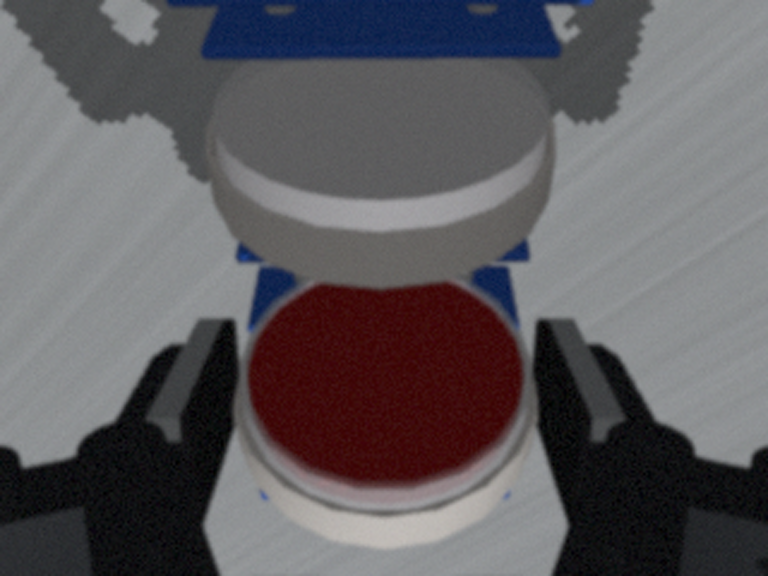

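The dish comes up with the fingers. Lift clear of the rack.

move_arm([
  [[0.6,-0.125,0,0.046,0,0,0],[0.6,-0.157,0,0.057,0,0,0],[0.6,-0.157,0,0.057,0,0,0],[0.6,-0.157,0,0.057,0,0,0],[0.6,-0.1,0,0.036,0,0,0]],
])

```text
time_s: 5.65
eef_pos: [488.8, -311.1, 155.7]
ee_rot: [0.75, 0.232, 0.523, -0.332]
force: [0.8, 0.1, -0.5]
grip_width: 0.698
```

```bash
python3 - <<'E'
from h import *
s=ctrl.sense(); print(s["grip_width"],s["force"],s["eef_pos"],s["joints"].round(2)); im=ctrl.capture("wrist"); save("w7",im,(160,120,480,360),2.4)
im=ctrl.capture("side"); save("d7",im,(260,60,460,240),3.3)
Rt=yawtilt(42.2,-30)
for e in (40,50): 
  Rt=yawtilt(42.2,-(90-e)); print(e,*[a.round(3) for a in rel(s,(470,-120,120),Rt)])
E
```

```text
0.6976624116207392 [ 0.79054108  0.14080144 -0.49258563] [ 488.80579829 -311.1039054   155.6753848 ] [-0.76  0.34  1.71 -0.04  0.74 -1.47]
40 [-0.131  0.764 -1.046] [1.00e-03 1.17e+00 0.00e+00]
50 [-0.131  0.764 -1.046] [ 1.000e-03  1.003e+00 -0.000e+00]
```

View pics/w7.png

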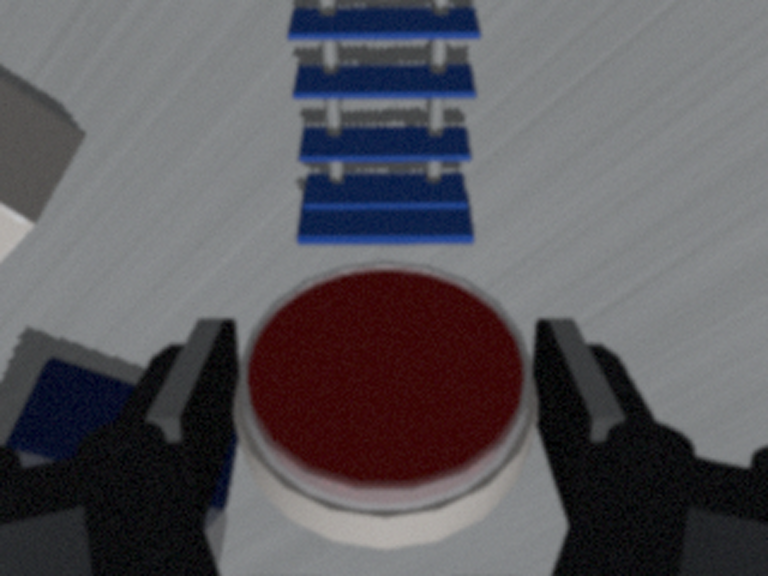

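View pics/d7.png

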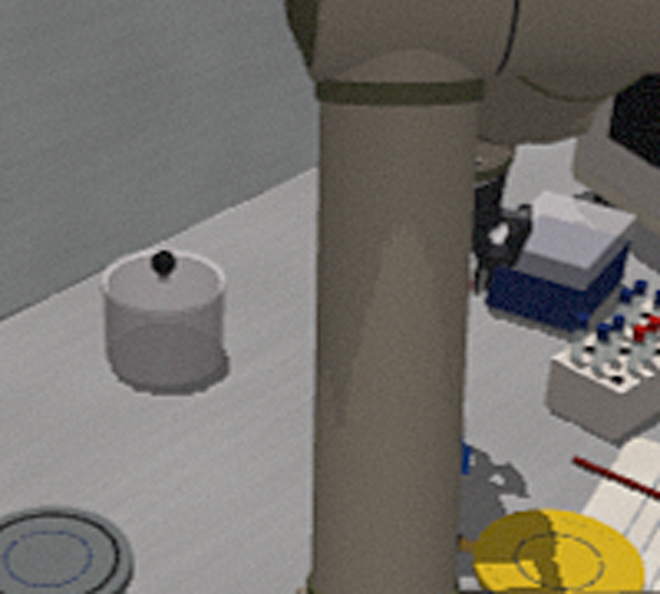

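move_arm([
  [[0.6,-0.09,0.19,-0.24,0,0,0],[0.6,-0.09,0.19,-0.24,0,0,0],[0.6,-0.09,0.19,-0.24,0,0,0],[0.6,-0.09,0.19,-0.24,0,0,0],[0.6,0,0,0,0,0.12,0]],
])

```text
time_s: 6.25
eef_pos: [466.6, -112.6, 152.6]
ee_rot: [0.714, 0.251, 0.574, -0.314]
force: [-1.0, -0.3, -0.4]
grip_width: 0.699
```

move_arm([
  [[0.6,0,0,0,0,0.135,0],[0.6,0,0,0,0,0.135,0],[0.6,0,0,0,0,0.135,0],[0.6,0,0,0,0,0.135,0],[0.6,0,0,0,0,0.135,0]],
])

```text
time_s: 6.75
eef_pos: [469.5, -120.5, 154.4]
ee_rot: [0.471, 0.347, 0.784, -0.209]
force: [-1.0, -0.4, 0.6]
grip_width: 0.696
```

```bash
cat >> h.py <<'E'
from scipy.optimize import least_squares
def fitdish(im,K,Ti,x0=(-10,0,0,20),ra=26.5,name="f"):
    """agar contour -> centre of agar face in tool frame & angle (deg) of agar normal: normal = R_y(-ang) applied to -z"""
    a=im.astype(int); m=((a[...,0]>a[...,1]+25)&(a[...,0]>a[...,2]+25)).astype(np.uint8)
    n,l,st,c=cv2.connectedComponentsWithStats(m); i=1+np.argmax(st[1:,4]); m=(l==i).astype(np.uint8)
    ct=max(cv2.findContours(m,cv2.RETR_EXTERNAL,cv2.CHAIN_APPROX_NONE)[0],key=len)
    ct=cv2.convexHull(ct)
    (cx,cy),ax,an=cv2.fitEllipse(ct)
    th=np.radians(range(0,360,5))
    def proj(p):
        nn=np.array([np.sin(np.radians(p[3]))*-1,0,-np.cos(np.radians(p[3]))]); e1=np.array([0,1.,0]); e2=np.cross(nn,e1)
        return np.array([w2pix(K,Ti,np.array(p[:3])+ra*(np.cos(t)*e1+np.sin(t)*e2)) for t in th]).astype(np.float32)
    el=cv2.fitEllipse(ct)
    def ep(e):  # moments of ellipse
        (x,y),(w,h),g=e; g=np.radians(g);Rr=np.array([[np.cos(g),-np.sin(g)],[np.sin(g),np.cos(g)]]);S=Rr@np.diag([w*w/4,h*h/4])@Rr.T
        return np.array([x,y,np.sqrt(S[0,0]),np.sqrt(S[1,1])])
    tgt=ep(el)
    def fun(p): return ep(cv2.fitEllipse(proj(p)))-tgt
    r=least_squares(fun,x0,diff_step=1e-3,x_scale=[5,5,5,10]); return r.x,r.cost,tgt
E
python3 - <<'E'
from h import *
s=ctrl.sense(); print(s["grip_width"],s["force"],s["eef_pos"],s["joints"].round(2)); im=ctrl.capture("wrist"); save("w8",im,(160,120,480,360),2.4)
c=ctrl.calibration("wrist");K=np.array(c["camera_matrix"]);Ti=np.linalg.inv(c["tool_from_camera"])
print(fitdish(im,K,Ti))
Rm,p=RT(s); print(Rm.round(2))
im=ctrl.capture("scene"); save("s8",im,(160,80,360,280),3)
E
```

```text
0.6960368645878745 [-0.96453216 -0.36678078  0.60207506] [ 469.47870035 -120.51728345  154.35984628] [-0.56  0.55  1.44  0.13  1.63 -1.32]
(array([-10.33642725,   0.45218129,  -3.63718972,  20.38828758]), np.float64(8.307006367029901e-13), array([320.18270874, 277.00796509,  57.37889526,  45.48110355]))
[[-0.32  0.74  0.59]
 [ 0.35  0.67 -0.65]
 [-0.88  0.   -0.47]]
```

View pics/w8.png

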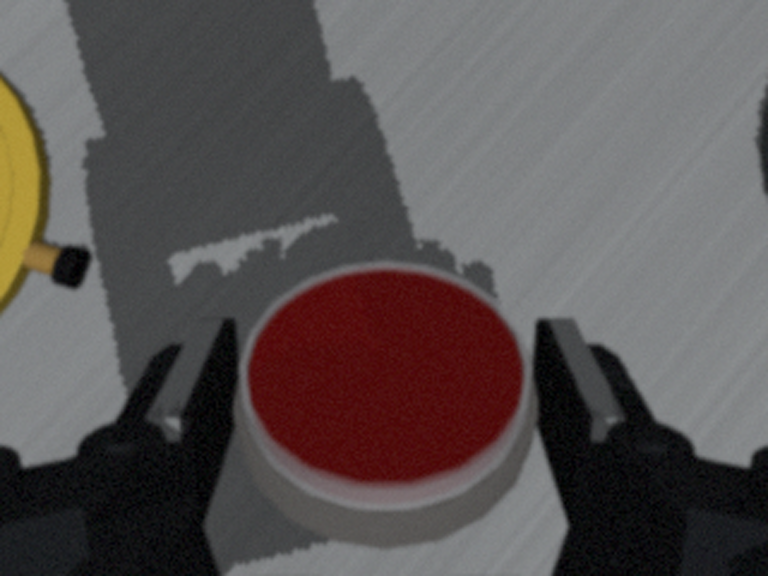

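View pics/s8.png

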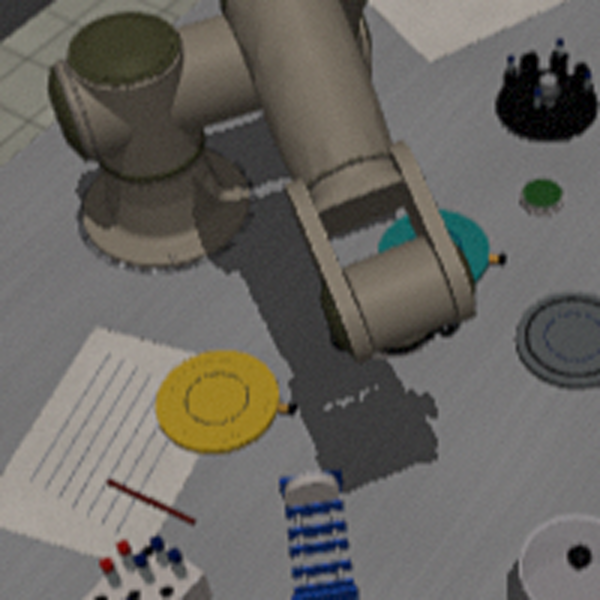

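The dish has not shifted in the grip (fit: agar centre at tool (-10.3, 0.5, -3.6), normal 20.4° as planned). Two more turns to 45°, then lower.

move_arm([
  [[0.6,0,0,0,0,0.14,0],[0.6,0,0,0,0,0.14,0],[0.6,0.15,0,0.15,0,0,0],[0.6,0.15,0,0.15,0,0,0],[0.6,0.1,0,0.1,0,0,0]],
])

```text
time_s: 7.35
eef_pos: [469.3, -120.3, 67.8]
ee_rot: [0.354, 0.373, 0.843, -0.158]
force: [0.9, -0.3, 0.9]
grip_width: 0.698
```

```bash
cat > d.py <<'E'
from h import *
s=ctrl.sense(); print(s["grip_width"].__round__(3),s["force"].round(1),s["eef_pos"].round(1),s["joints"].round(2))
c=ctrl.calibration("wrist");K=np.array(c["camera_matrix"]);Ti=np.linalg.inv(c["tool_from_camera"])
im=ctrl.capture("wrist"); x,co,_=fitdish(im,K,Ti,(-10,0,-4,25)); print("fit",x.round(1),co.round(4))
Rm,p=RT(s); a=np.radians(x[3]); nn=np.array([-np.sin(a),0,-np.cos(a)])
nw=Rm@nn; lid=p+Rm@(x[:3]-16*nn); P=p+Rm@(x[:3]-10.5*nn)
til=np.degrees(np.arccos(nw[2])); print("tool elev",np.degrees(np.arcsin(-Rm[2,0])).round(1),"dish tilt",til.round(1),"lid c",lid.round(1),"P",P.round(1),"low edge",(lid[2]-31*np.sin(np.radians(til))).round(1))
tip=[(p+Rm@np.array([-5.5,0,z]))[2].round(1) for z in(-11,11)]; print("tips z",tip)
import sys
if len(sys.argv)>1:
    save(sys.argv[1],im,(160,120,480,360),2.4)
E
python3 d.py w9
```

```text
0.698 [ 0.9 -0.3  0.9] [ 469.3 -120.3   67.8] [-0.59  0.82  1.34  0.17  1.74 -1.36]
fit [-62.1 -76.1 -45.   95.4] 0.0
tool elev 45.7 dish tilt 49.8 lid c [ 412.4 -170.6  133.5] P [ 415.2 -173.7  137. ] low edge 109.8
tips z [np.float64(79.4), np.float64(64.1)]
```

```bash
sed -i 's/m=((a\[...,0\]>a\[...,1\]+25)&(a\[...,0\]>a\[...,2\]+25)).astype(np.uint8)/m=((a[...,0]>a[...,1]+25)\&(a[...,0]>a[...,2]+25)\&(abs(a[...,1]-a[...,2])<25)).astype(np.uint8); m[:,:225]=0; m[:,415:]=0; m[:200]=0/' h.py; python3 d.py w9
```

```text
0.7 [-1.9  1.  -3.3] [ 468.4 -119.8   65.6] [-0.59  0.82  1.34  0.17  1.74 -1.36]
fit [-10.4   0.4  -3.5  20.3] 0.0
tool elev 45.4 dish tilt 25.1 lid c [ 476.5 -128.    61.1] P [ 474.9 -126.3   66. ] low edge 47.9
tips z [np.float64(77.3), np.float64(61.8)]
```

View pics/w9.png

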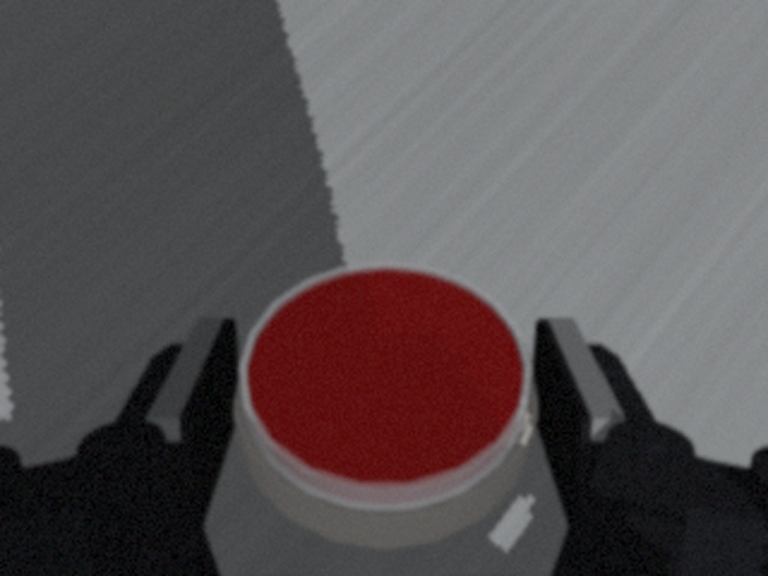

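move_arm([
  [[0.6,0.09,0,0.09,0,0,0],[0.6,0.07,0,0.07,0,0,0],[0.6,0.04,0,0.04,0,0,0],[0.6,0,0,0,0,0,0]],
], force=20)

```text
time_s: 7.85
eef_pos: [470.2, -121.2, 27.5]
ee_rot: [0.354, 0.373, 0.843, -0.157]
force: [-0.6, -0.7, 0.3]
grip_width: 0.703
```

```bash
python3 d.py
```

```text
0.703 [-0.6 -0.7  0.3] [ 470.2 -121.2   27.5] [-0.59  0.88  1.34  0.17  1.68 -1.37]
fit [-10.5   0.4  -3.6  20.3] 0.0
tool elev 45.6 dish tilt 25.2 lid c [ 478.3 -129.5   23. ] P [ 476.7 -127.8   27.9] low edge 9.7
tips z [np.float64(39.1), np.float64(23.7)]
```

move_arm([
  [[0.6,0.02,0,0.02,0,0,0],[0.6,0.018,0,0.018,0,0,0],[0.6,0.012,0,0.012,0,0,0],[0.6,0.012,0,0.012,0,0,0],[0.6,0,0,0,0,0,0]],
])

```text
time_s: 8.4
eef_pos: [470.7, -121.7, 14.9]
ee_rot: [0.354, 0.373, 0.843, -0.157]
force: [1.5, 0.0, 4.2]
grip_width: 0.696
```

```bash
python3 d.py
```

```text
0.696 [1.5 0.  4.2] [ 470.7 -121.7   14.9] [-0.59  0.9   1.34  0.17  1.66 -1.38]
fit [-12.1   0.4  -3.9  31.1] 0.0
tool elev 45.6 dish tilt 14.5 lid c [ 477.5 -128.6   10.7] P [ 476.6 -127.6   16.1] low edge 3.0
tips z [np.float64(26.5), np.float64(11.1)]
```

Pivoting on the bench as meant (tilt 25→14.5°, 4 N). Continue.

move_arm([
  [[0.6,0.009,0,0.009,0,0,0],[0.6,0.009,0,0.009,0,0,0],[0.6,0.009,0,0.009,0,0,0],[0.6,0,0,0,0,0,0]],
])

```text
time_s: 8.85
eef_pos: [470.5, -121.5, 8.8]
ee_rot: [0.354, 0.373, 0.843, -0.157]
force: [0.5, -1.4, 3.6]
grip_width: 0.701
```

```bash
python3 d.py
```

```text
0.701 [ 0.5 -1.4  3.6] [ 470.5 -121.5    8.8] [-0.59  0.91  1.34  0.17  1.65 -1.38]
fit [-13.1   0.4  -5.4  40.2] 0.0
tool elev 45.6 dish tilt 5.4 lid c [ 475.4 -126.3    6.1] P [ 475.  -125.9   11.5] low edge 3.2
tips z [np.float64(20.4), np.float64(5.0)]
```

move_arm([
  [[0.6,0.006,0,0.006,0,0,0],[0.6,0.006,0,0.006,0,0,0],[0.6,0,0,0,0,0,0]],
])

```text
time_s: 9.2
eef_pos: [470.6, -121.6, 6.4]
ee_rot: [0.354, 0.373, 0.843, -0.157]
force: [1.8, -1.2, 4.5]
grip_width: 0.701
```

```bash
python3 d.py w10
```

```text
0.701 [ 1.8 -1.2  4.5] [ 470.6 -121.6    6.4] [-0.59  0.91  1.34  0.17  1.65 -1.38]
fit [-13.6   0.4  -6.1  43.5] 0.0
tool elev 45.6 dish tilt 2.1 lid c [ 474.7 -125.6    4.4] P [ 474.6 -125.5    9.9] low edge 3.3
tips z [np.float64(18.1), np.float64(2.7)]
```

View pics/w10.png

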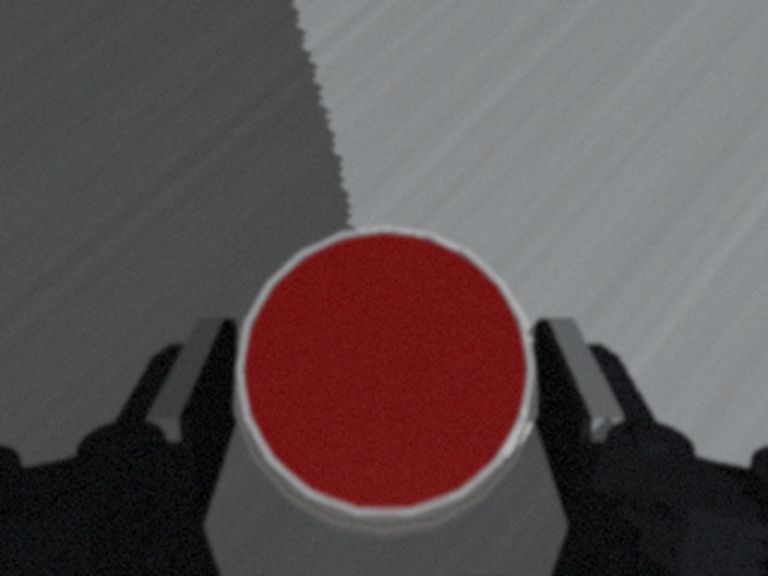

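Lying practically flat (2°), agar up. Open and back off along the fingers.

move_arm([
  [[0.8,0,0,0,0,0,0],[0.95,0,0,0,0,0,0],[0.95,0,0,0,0,0,0],[0.95,-0.1,0,0,0,0,0],[0.95,-0.2,0,0,0,0,0]],
])

```text
time_s: 9.75
eef_pos: [490.9, -144.0, 38.0]
ee_rot: [0.352, 0.373, 0.844, -0.156]
force: [1.3, -0.2, 0.6]
grip_width: 0.951
```

move_arm([
  [[1,-0.3,0,0,0,0,0],[1,-0.3,0,0,0,0,0],[1,0,0,0,0,-0.14,0],[1,0,0,0,0,-0.14,0],[1,0,0,0,0,-0.14,0]],
])

```text
time_s: 10.25
eef_pos: [534.4, -192.0, 102.9]
ee_rot: [0.532, 0.329, 0.744, -0.235]
force: [1.3, -0.5, -1.0]
grip_width: 1.0
```

move_arm([
  [[1,0,0,0,0,-0.14,0],[1,0,0,0,0,-0.14,0],[1,0,0,0,0,-0.05,0],[1,0,0,0,0,0,0]],
])

```text
time_s: 10.65
eef_pos: [533.5, -190.5, 103.3]
ee_rot: [0.65, 0.284, 0.643, -0.287]
force: [0.9, -0.0, 0.9]
grip_width: 0.999
```

```bash
python3 - <<'E'
from h import *
s=ctrl.sense(); print(s["time_s"],s["eef_pos"].round(1),s["joints"].round(2)); print(RT(s)[0].round(2))
im=ctrl.capture("wrist"); save("w11",im)
im=ctrl.capture("scene"); save("s11",im,(220,110,460,290),3.3)
im=ctrl.capture("side"); save("d11",im)
E
```

```text
10.65 [ 533.5 -190.5  103.3] [-0.55  0.53  1.54 -0.    1.07 -1.28]
[[ 0.01  0.74  0.67]
 [-0.01  0.67 -0.74]
 [-1.   -0.    0.01]]
```

View pics/w11.png

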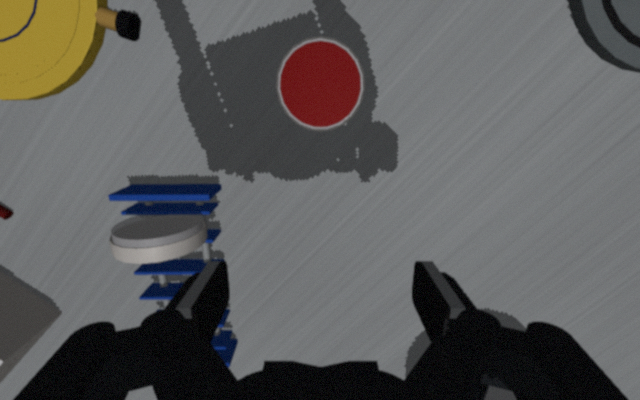

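View pics/s11.png

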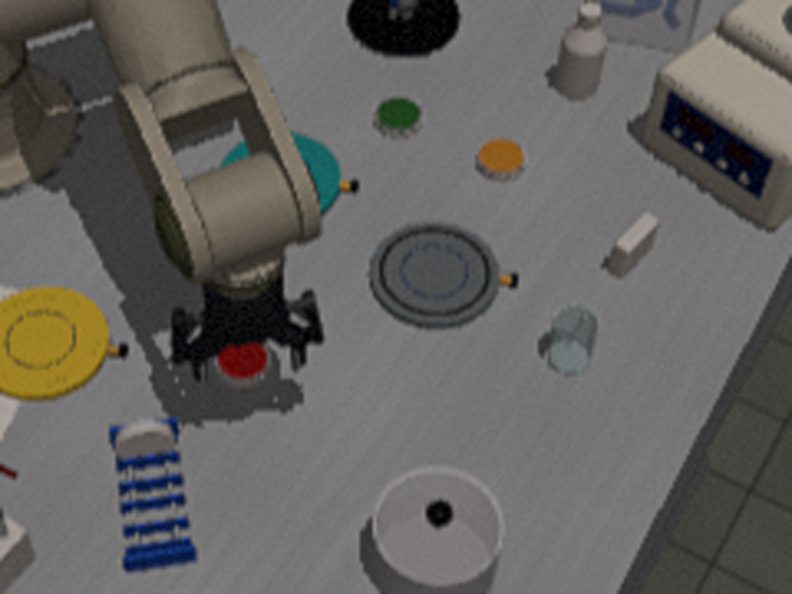

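Red lies flat at wrist pixel (320,84), agar up, freed; rack and spare unchanged. Measure red and the ring now.

```bash
cat >> h.py <<'E'
def agar(im,K,E,col,z=16,box=None):
    a=cv2.cvtColor(im.copy(),cv2.COLOR_RGB2HSV); h,sat,v=[a[...,i].astype(int) for i in range(3)]
    m={"red":((h<6)|(h>172)),"amber":(h>8)&(h<20),"green":(h>50)&(h<75)}[col]&(sat>130)&(v>40)
    if box: k=np.zeros_like(m);k[box[1]:box[3],box[0]:box[2]]=1;m&=k
    n,l,st,c=cv2.connectedComponentsWithStats(m.astype(np.uint8))
    out=[]
    for i in 1+np.argsort(-st[1:,4])[:3]:
        if st[i,4]<30: continue
        ct=max(cv2.findContours((l==i).astype(np.uint8),cv2.RETR_EXTERNAL,cv2.CHAIN_APPROX_NONE)[0],key=len)
        if len(ct)<6: continue
        W=np.array([pix2w(K,E,u,v,z)[:2] for u,v in ct[:,0]],np.float32)
        (x,y),(a1,a2),_=cv2.fitEllipse(W); out.append((c[i].round(0).tolist(),round(x,1),round(y,1),round(a1,1),round(a2,1),int(st[i,4])))
    return out
E
python3 - <<'E'
from h import *
s=ctrl.sense(); im=cv2.imread("pics/w11.png")[:,:,::-1]; K,E=cam("wrist",s); print("red",agar(im,K,E,"red"))
s0=dict(eef_pos=[524.73,.044,230.7],ee_rot=[.49958804,.49974714,.50040485,-.5002595]); K,E=cam("wrist",s0); im=cv2.imread("pics/wrist0.png")[:,:,::-1]
# dark seal band
W=[pix2w(K,E,u,v,12).round(1) for u,v in ((383,83),(326,83),(441,83),(383,22),(383,147))]; print(W)
for n,f in (("scene","s"),("side","d")):
    im=ctrl.capture(n); K,E=cam(n)
    for col in("amber","green","red"): print(n,col,agar(im,K,E,col))
    save("pl_"+n,im,(300,160,400,235) if n=="scene" else (230,195,320,260),7.5)
E
```

```text
red [([320.0, 84.0], 474.9, -125.9, 52.6, 52.7, 5215), ([3.0, 213.0], 357.1, -356.5, 5.8, 7.0, 56)]
[array([592. ,  98.2,  12. ]), array([531.3,  98.1,  12. ]), array([653.8,  98.2,  12. ]), array([588.5, 155.9,  12. ]), array([596.1,  30.4,  12. ])]
scene amber [([530.0, 64.0], 929.9, 1241.8, 86.8, 647.4, 912), ([96.0, 5.0], -1262.6, 473.8, 111.8, 164.5, 253), ([371.0, 157.0], 573.5, 286.7, 47.5, 50.2, 100)]
scene green [([340.0, 144.0], 431.4, 282.3, 38.7, 45.0, 70)]
scene red [([293.0, 219.0], 477.4, -130.1, 40.4, 53.3, 121), ([210.0, 247.0], 301.9, -380.4, 3.9, 106.5, 36)]
side amber [([222.0, 265.0], 570.9, 293.3, 49.5, 51.3, 224)]
side green [([258.0, 290.0], 430.3, 286.6, 42.1, 46.7, 64), ([257.0, 296.0], 426.6, 299.8, 18.8, 34.8, 36)]
side red [([450.0, 206.0], 289.3, -358.5, 8.1, 104.2, 59), ([472.0, 149.0], 421.2, -709.0, 18.2, 54.4, 33), ([456.0, 159.0], 426.7, -606.7, 20.4, 49.2, 32)]
```

View pics/pl_scene.png

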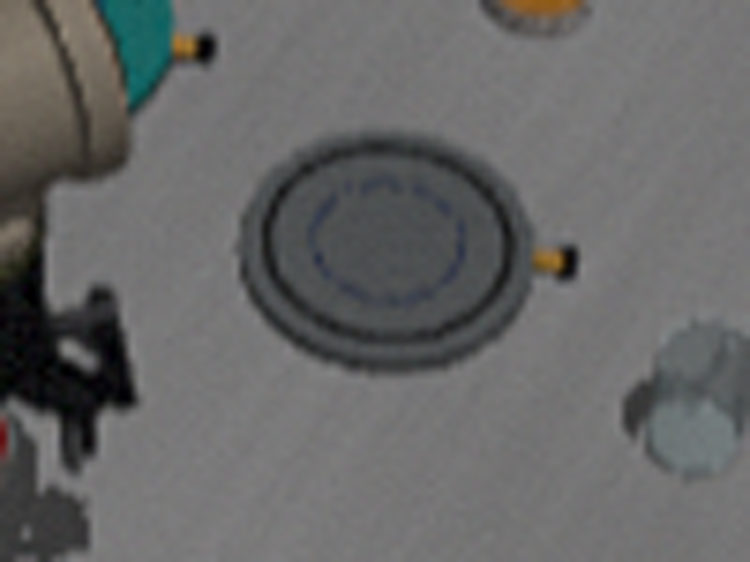

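move_arm([
  [[1,0,0,-0.29,0,0,0],[1,0.1,0,-0.29,0,0,0],[1,0.1,0,0,0,0,0],[0.92,0,0,0,0,0,0]],
])

```text
time_s: 11.3
eef_pos: [475.0, -126.8, 70.7]
ee_rot: [0.649, 0.285, 0.644, -0.288]
force: [0.5, -1.0, 0.2]
grip_width: 0.925
```

```bash
cat > g.py <<'E'
import sys
from h import *
# usage: g.py x y z [yaw]
x,y,z=map(float,sys.argv[1:4]); yaw=float(sys.argv[4]) if len(sys.argv)>4 else 42.2
s=ctrl.sense(); print(s["time_s"],s["eef_pos"].round(1),s["grip_width"].__round__(3),s["force"].round(1),s["joints"].round(2)); print(*[a.round(3) for a in rel(s,(x,y,z),yawtilt(yaw,0))])
E
python3 g.py 474.9 -125.9 -1; python3 - <<'E'
from h import *
s=ctrl.sense(); im=ctrl.capture("wrist"); K,E=cam("wrist",s); print(agar(im,K,E,"red")); save("w12",im,(160,120,480,360),2.4)
E
```

```text
11.3 [ 475.  -126.8   70.7] 0.925 [ 0.5 -1.   0.2] [-0.5   0.44  1.79 -0.    0.91 -1.23]
[ 0.478  0.004 -0.009] [0.001 0.007 0.001]
[([321.0, 220.0], 473.7, -124.2, 52.5, 52.7, 4716)]
```

View pics/w12.png

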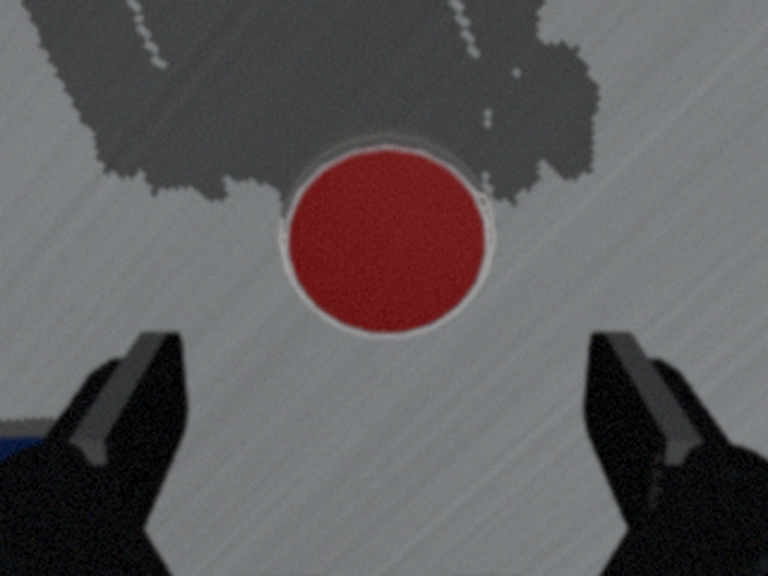

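move_arm([
  [[0.92,0.15,0.005,-0.012,0,0.006,0],[0.92,0.15,0,0,0,0,0],[0.92,0.1,0,0,0,0,0],[0.92,0.05,0,0,0,0,0],[0.92,0.02,0,0,0,0,0]],
], force=30)

```text
time_s: 11.85
eef_pos: [476.1, -126.5, 1.4]
ee_rot: [0.648, 0.286, 0.645, -0.287]
force: [0.6, -0.1, 0.3]
grip_width: 0.921
```

```bash
python3 g.py 474.2 -125 -1; python3 - <<'E'
from h import *
s=ctrl.sense(); im=ctrl.capture("wrist"); K,E=cam("wrist",s); print(agar(im,K,E,"red")); save("w13",im,(160,120,480,360),2.4)
E
```

```text
11.85 [ 476.1 -126.5    1.4] 0.921 [ 0.6 -0.1  0.3] [-0.5   0.56  1.83 -0.    0.75 -1.23]
[ 0.016 -0.002 -0.016] [ 0.     0.004 -0.   ]
[([319.0, 273.0], 473.6, -124.1, 52.8, 53.1, 9536)]
```

View pics/w13.png

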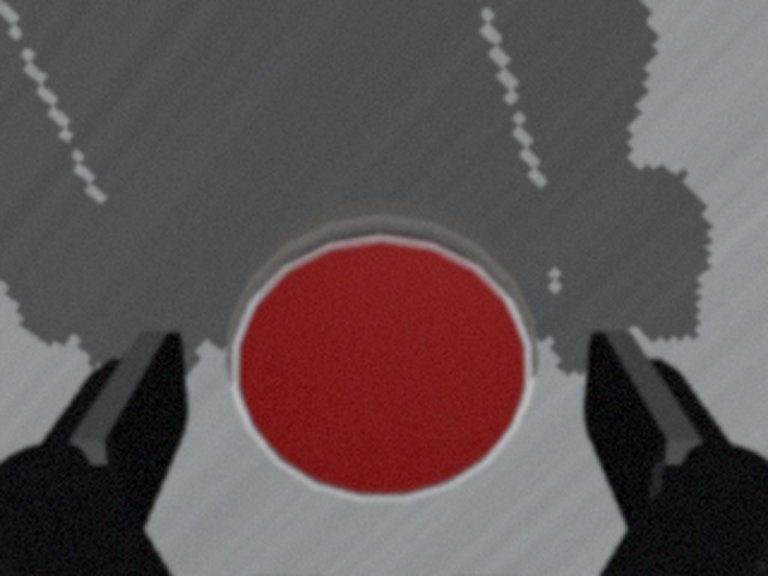

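move_arm([
  [[0.92,0.014,-0.003,-0.02,0,0.004,0],[0.6,0,0,0,0,0,0],[0.6,0,0,0,0,0,0],[0.6,0,0,0,0,0,0],[0.6,0,0,0,0,0,0]],
], force=30)

```text
time_s: 12.4
eef_pos: [473.4, -124.1, 0.2]
ee_rot: [0.647, 0.286, 0.646, -0.286]
force: [-2.7, 0.8, 4.7]
grip_width: 0.705
```

```bash
python3 g.py 592 95 120; python3 - <<'E'
from h import *
im=ctrl.capture("wrist"); save("w14",im,(160,120,480,360),2.4)
E
```

```text
12.4 [ 4.734e+02 -1.241e+02  2.000e-01] 0.705 [-2.7  0.8  4.7] [-0.5   0.56  1.83 -0.    0.75 -1.23]
[-0.799  1.567 -0.549] [ 0.001  0.001 -0.   ]
```

View pics/w14.png

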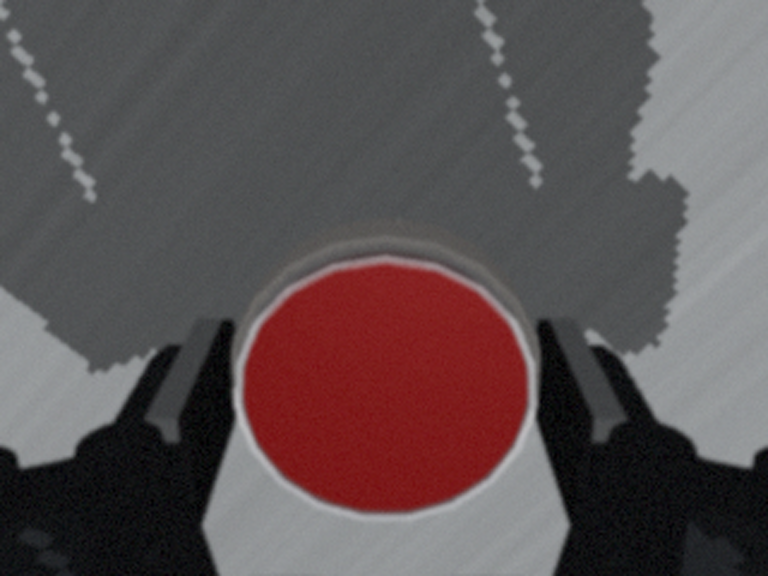

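move_arm([
  [[0.6,-0.05,0,0,0,0,0],[0.6,-0.25,0,0,0,0,0],[0.6,-0.3,0,0,0,0,0],[0.6,-0.2,0.2,0,0,0,0],[0.6,0,0.32,0,0,0,0]],
])

```text
time_s: 12.95
eef_pos: [533.0, -72.7, 124.8]
ee_rot: [0.649, 0.287, 0.643, -0.287]
force: [0.5, -1.3, -0.2]
grip_width: 0.707
```

move_arm([
  [[0.6,0,0.32,0.02,0,0,0],[0.6,0,0.32,0.02,0,0,0],[0.6,0,0.3,0.02,0,0,0],[0.6,0,0.1,0,0,0,0],[0.6,0,0,0,0,0,0]],
])

```text
time_s: 13.45
eef_pos: [653.2, 28.3, 119.4]
ee_rot: [0.647, 0.286, 0.647, -0.285]
force: [0.2, -0.7, -0.6]
grip_width: 0.709
```

```bash
python3 g.py 592 95 80; python3 - <<'E'
from h import *
s=ctrl.sense(); im=ctrl.capture("wrist"); save("w15",im); K,E=cam("wrist",s)
# seal band (dark) : search ellipse around centre
hsv=cv2.cvtColor(im.copy(),cv2.COLOR_RGB2HSV)
for c in ((592,95),):
  u,v=w2pix(K,E,(*c,12)); print(u,v)
E
```

```text
13.45 [653.2  28.3 119.4] 0.709 [ 0.2 -0.7 -0.6] [-0.14  0.69  1.21  0.    1.24 -0.88]
[ 0.262 -0.002 -0.603] [ 0.003  0.    -0.   ]
319.0895181757215 85.34322425813025
```

View pics/w15.png

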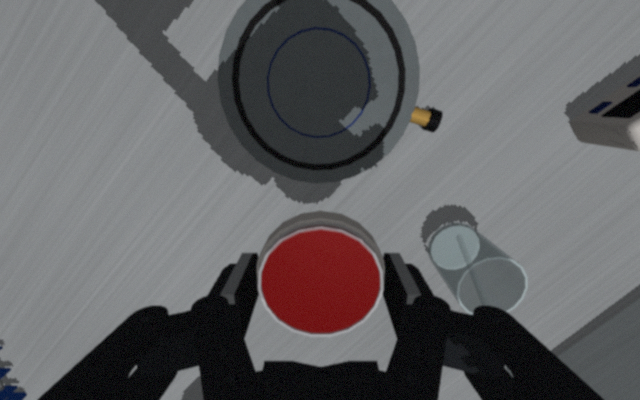

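```bash
cat > ring.py <<'E'
from h import *
from scipy.optimize import minimize
from scipy.ndimage import map_coordinates
def ring(im,K,E,x0=(592,95)):
    a=cv2.GaussianBlur(im.astype(np.float32),(3,3),0.8); dark=-a.mean(2); blue=a[...,2]-(a[...,0]+a[...,1])/2
    th=np.radians(np.arange(0,360,2))
    def smp(img,c,r):
        P=[w2pix(K,E,(c[0]+r*np.cos(t),c[1]+r*np.sin(t),12)) for t in th]; P=np.array(P)
        ok=(P[:,0]>1)&(P[:,0]<638)&(P[:,1]>1)&(P[:,1]<398)
        return map_coordinates(img,[P[ok,1],P[ok,0]],order=1)
    f1=lambda c:-np.mean(smp(blue,c,37)); f2=lambda c:-np.mean(smp(dark,c,61.5))
    out=[]
    for f in(f1,f2):
        b=min(((x0[0]+i,x0[1]+j) for i in range(-12,13,2) for j in range(-12,13,2)),key=f)
        r=minimize(f,b,method="Nelder-Mead"); out.append((r.x.round(1),round(r.fun,2)))
    return out
if __name__=="__main__":
    s=ctrl.sense(); im=ctrl.capture("wrist"); K,E=cam("wrist",s); print("wrist",ring(im,K,E)); 
    c=ctrl.calibration("wrist");Kt=np.array(c["camera_matrix"]);Ti=np.linalg.inv(c["tool_from_camera"])
    r=fitdish(im,Kt,Ti,(-14,0,-4,70)); print("dish in tool",r[0].round(1)); Rm,p=RT(s); print("dish world",(p+Rm@r[0][:3]).round(1))
    im=ctrl.capture("scene"); K,E=cam("scene"); print("scene",ring(im,K,E))
    im=ctrl.capture("side"); K,E=cam("side"); print("side",ring(im,K,E))
E
python3 ring.py
```

```text
wrist [(array([591.2,  95. ]), np.float64(-16.64)), (array([591. ,  94.9]), np.float64(18.5))]
dish in tool [-18.6  -0.   -1.8  89.8]
dish world [651.1  28.4 137.9]
scene [(array([372. , 145.8]), np.float64(-27.15)), (array([594.5,  92.5]), np.float64(35.07))]
side [(array([591.5,  94.8]), np.float64(-7.39)), (array([592.4,  93.8]), np.float64(54.47))]
```

Ring centre (591.2, 94.9) from wrist, agreed by side view within 1 mm. Carry red over it.

move_arm([
  [[0.6,0,-0.003,-0.3,0,0,0],[0.6,0.1,-0.003,-0.3,0,0,0],[0.6,0.25,0,0,0,0,0],[0.6,0.2,0,0,0,0,0],[0.6,0,0,0,0,0,0]],
])

```text
time_s: 14.15
eef_pos: [588.6, 92.1, 34.0]
ee_rot: [0.644, 0.286, 0.649, -0.287]
force: [0.3, 0.4, -0.0]
grip_width: 0.704
```

```bash
python3 g.py 591.3 94.8 13
```

```text
14.15 [588.6  92.1  34. ] 0.704 [ 0.3  0.4 -0. ] [-0.04  0.68  1.48 -0.    0.99 -0.78]
[ 0.14   0.026 -0.001] [-0.    -0.005  0.005]
```

move_arm([
  [[0.6,0.05,0.026,0,0,0,0],[0.6,0.05,0,0,0,-0.005,0.005],[0.6,0.02,0,0,0,0,0],[0.6,0,0,0,0,0,0]],
])

```text
time_s: 14.55
eef_pos: [594.2, 95.2, 19.1]
ee_rot: [0.649, 0.287, 0.644, -0.285]
force: [-0.2, -0.5, -0.9]
grip_width: 0.706
```

```bash
python3 g.py 591.3 94.8 13
```

```text
14.55 [594.2  95.2  19.1] 0.706 [-0.2 -0.5 -0.9] [-0.04  0.71  1.47 -0.    0.95 -0.77]
[ 0.04  -0.016 -0.011] [ 0.001  0.005 -0.005]
```

move_arm([
  [[0.6,0.01,-0.008,-0.006,0,0,0],[0.6,0.01,0,0,0,0,0],[0.6,0.008,0,0,0,0,0],[0.6,0,0,0,0,0,0]],
])

```text
time_s: 14.95
eef_pos: [592.7, 95.2, 14.6]
ee_rot: [0.649, 0.287, 0.644, -0.285]
force: [0.2, -0.2, 0.1]
grip_width: 0.703
```

```bash
python3 g.py 591.3 94.8 13; python3 - <<'E'
from h import *
im=ctrl.capture("wrist"); save("w16",im,(120,120,520,400),2)
im=ctrl.capture("side"); save("d16",im,(200,180,340,290),5.5)
E
python3 g.py 591.3 94.8 13
```

```text
14.95 [592.7  95.2  14.6] 0.703 [ 0.2 -0.2  0.1] [-0.04  0.71  1.48 -0.    0.94 -0.77]
[ 0.011 -0.009 -0.004] [ 0.001  0.005 -0.005]
15.05 [592.8  95.2  14.7] 0.701 [-0.   0.   0.4] [-0.04  0.71  1.48 -0.    0.94 -0.77]
[ 0.012 -0.009 -0.005] [ 0.001  0.005 -0.005]
```

View pics/w16.png

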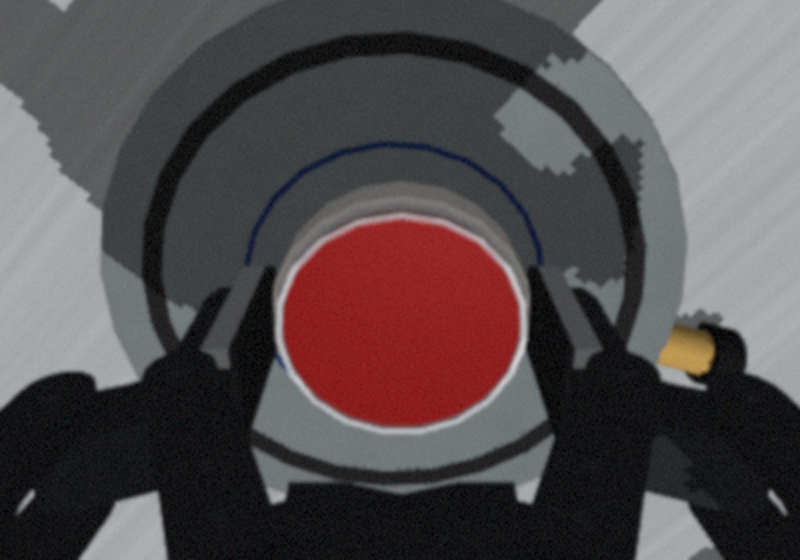

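View pics/d16.png

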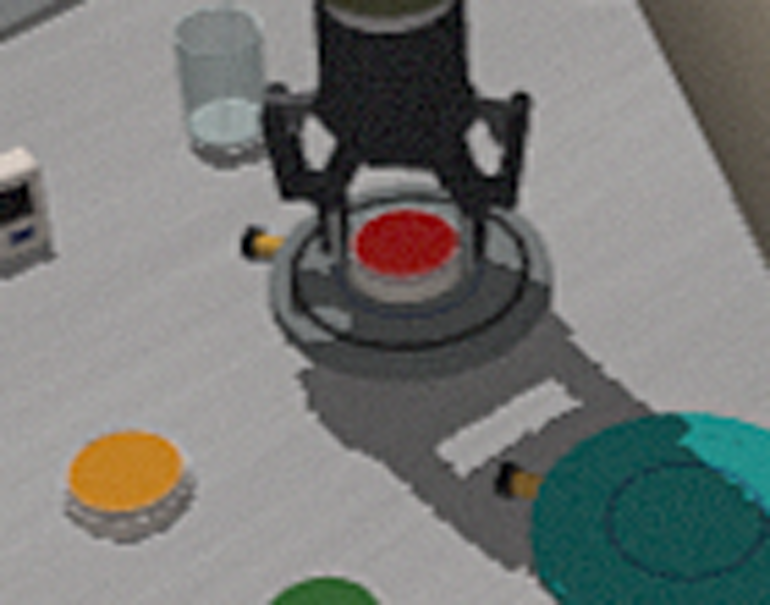

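```bash
python3 ring.py; python3 g.py 591.3 94.8 13
```

```text
wrist [(array([599.6,  91.2]), np.float64(-4.49)), (array([590.6,  94.9]), np.float64(24.85))]
dish in tool [-19.    0.5  -2.   89.7]
dish world [591.6  97.1  33.8]
scene [(array([590.3, 102.9]), np.float64(-0.69)), (array([591.1,  92.4]), np.float64(37.43))]
side [(array([611.8,  83.5]), np.float64(0.92)), (array([592. ,  94.1]), np.float64(55.51))]
15.2 [592.7  95.2  14.8] 0.705 [ 0.2  0.1 -0.2] [-0.04  0.71  1.48 -0.    0.94 -0.77]
[ 0.012 -0.009 -0.005] [ 0.001  0.005 -0.005]
```

move_arm([
  [[0.6,0,-0.01,-0.004,0,0,0],[0.6,0.008,0,0,0,0,0],[0.6,0.006,0,0,0,0,0],[0.6,0,0,0,0,0,0]],
])

```text
time_s: 15.6
eef_pos: [591.2, 94.6, 12.5]
ee_rot: [0.649, 0.287, 0.644, -0.285]
force: [-0.7, 0.2, 0.3]
grip_width: 0.704
```

```bash
python3 g.py 591.3 94.8 12.2
```

```text
15.6 [591.2  94.6  12.5] 0.704 [-0.7  0.2  0.3] [-0.04  0.71  1.49 -0.    0.93 -0.77]
[ 0.002  0.001 -0.   ] [ 0.001  0.005 -0.005]
```

move_arm([
  [[0.6,0.004,0,0,0,0,0],[0.6,0.004,0,0,0,0,0],[0.6,0,0,0,0,0,0]],
])

```text
time_s: 15.9
eef_pos: [591.3, 94.6, 12.2]
ee_rot: [0.649, 0.287, 0.644, -0.285]
force: [-3.6, 0.3, 8.3]
grip_width: 0.704
```

Touched down at 12.2 mm (8 N). Release and rise.

move_arm([
  [[0.75,-0.003,0,0,0,0,0],[0.85,0,0,0,0,0,0],[0.95,0,0,0,0,0,0],[0.95,-0.1,0,0,0,0,0],[0.95,-0.25,0,0,0,0,0]],
])

```text
time_s: 16.4
eef_pos: [589.2, 94.6, 63.1]
ee_rot: [0.647, 0.287, 0.646, -0.286]
force: [0.1, -0.1, 0.8]
grip_width: 0.95
```

```bash
python3 g.py 571 291 90; python3 - <<'E'
from h import *
s=ctrl.sense(); im=ctrl.capture("wrist"); K,E=cam("wrist",s); print(agar(im,K,E,"red",28)); save("w17",im)
for n in ("side","scene"):
    im=ctrl.capture(n);K,E=cam(n);print(n,agar(im,K,E,"amber",16,(330,130,400,200) if n=="scene" else None),agar(im,K,E,"green",16),agar(im,K,E,"red",28))
E
```

```text
16.4 [589.2  94.6  63.1] 0.95 [ 0.1 -0.1  0.8] [-0.04  0.64  1.46 -0.    1.04 -0.77]
[-0.18   0.79  -1.051] [ 0.001  0.001 -0.001]
[([323.0, 239.0], 592.0, 94.6, 52.5, 52.8, 5489)]
side [([222.0, 265.0], 570.9, 293.5, 49.5, 51.3, 224)] [([258.0, 291.0], 430.5, 287.3, 42.9, 46.2, 71)] [([274.0, 225.0], 591.7, 95.1, 49.8, 50.8, 173), ([451.0, 206.0], 280.4, -343.6, 8.3, 104.9, 60), ([455.0, 159.0], 417.5, -587.6, 18.9, 52.1, 32)]
scene [([372.0, 156.0], 573.5, 290.2, 42.3, 48.7, 72)] [] [([352.0, 189.0], 593.0, 90.1, 46.7, 51.3, 121), ([210.0, 247.0], 308.7, -384.6, 3.9, 105.5, 36)]
```

View pics/w17.png

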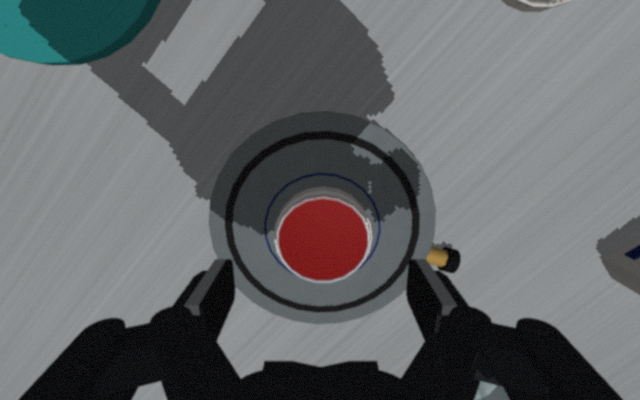

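Red sits at (591.9, 94.8), agar up, inside the ring. Next amber.

move_arm([
  [[1,-0.1,0.2,-0.18,0,0,0],[1,-0.05,0.2,-0.23,0,0,0],[1,0,0.2,-0.23,0,0,0],[1,0,0.19,-0.23,0,0,0],[1,0,0,0,0,0,0]],
])

```text
time_s: 17.05
eef_pos: [589.1, 275.8, 86.2]
ee_rot: [0.649, 0.286, 0.645, -0.283]
force: [0.2, -0.5, -0.0]
grip_width: 1.0
```

```bash
cat > a.py <<'E'
import sys
from h import *
col,z,name=sys.argv[1],float(sys.argv[2]),sys.argv[3]
s=ctrl.sense(); im=ctrl.capture("wrist"); K,E=cam("wrist",s); r=agar(im,K,E,col,z); print(s["time_s"],s["eef_pos"].round(1),s["grip_width"].__round__(3),s["force"].round(1),r); save(name,im)
if r: print("to TCP z=%.1f:"%(z-16.5),*[a.round(3) for a in rel(s,(r[0][1],r[0][2],z-16.5),yawtilt(42.2,0))])
E
python3 a.py amber 16 w18
```

```text
17.05 [589.1 275.8  86.2] 1.0 [ 0.2 -0.5 -0. ] [([317.0, 183.0], 571.7, 293.2, 52.8, 52.9, 4583), ([44.0, 191.0], 435.8, 162.3, 9.4, 11.5, 117)]
to TCP z=-0.5: [ 0.577 -0.01  -0.166] [ 0.006  0.004 -0.005]
```

View pics/w18.png

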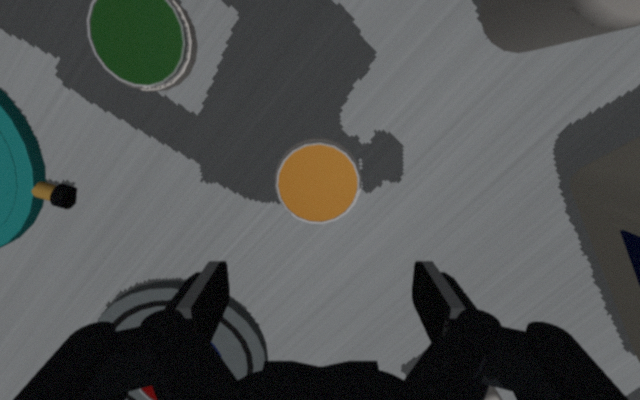

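move_arm([
  [[0.92,0,-0.01,-0.166,0,0.004,-0.005],[0.92,0.2,0,0,0,0,0],[0.92,0.2,0,0,0,0,0],[0.92,0.1,0,0,0,0,0],[0.92,0,0,0,0,0,0]],
])

```text
time_s: 17.6
eef_pos: [572.0, 287.0, 9.5]
ee_rot: [0.646, 0.285, 0.647, -0.288]
force: [-0.3, -0.8, 0.7]
grip_width: 0.923
```

```bash
python3 a.py amber 16 w19
```

```text
17.6 [572.  287.    9.5] 0.923 [-0.3 -0.8  0.7] [([327.0, 261.0], 571.5, 293.4, 52.9, 53.3, 8839)]
to TCP z=-0.5: [ 0.067  0.027 -0.034] [-0.    -0.001  0.004]
```

View pics/w19.png

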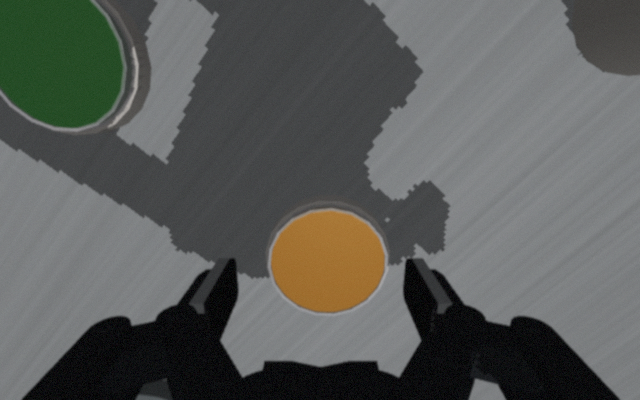

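move_arm([
  [[0.92,0,0.027,-0.034,0,0,0.002],[0.92,0.035,0,0,0,0,0],[0.92,0.03,0,0,0,0,0],[0.92,0,0,0,0,0,0]],
])

```text
time_s: 18.05
eef_pos: [572.1, 294.7, 1.4]
ee_rot: [0.647, 0.287, 0.646, -0.286]
force: [-0.3, -0.0, 1.0]
grip_width: 0.923
```

```bash
python3 a.py amber 16 w20
```

```text
18.05 [572.1 294.7   1.4] 0.923 [-0.3 -0.   1. ] [([316.0, 281.0], 571.5, 293.5, 52.9, 53.3, 9382)]
to TCP z=-0.5: [ 0.012 -0.009  0.003] [ 0.001  0.001 -0.001]
```

move_arm([
  [[0.92,0.01,-0.009,0.002,0,0,0],[0.6,0,0,0,0,0,0],[0.6,0,0,0,0,0,0],[0.6,0,0,0,0,0,0],[0.6,0,0,0,0,0,0]],
])

```text
time_s: 18.6
eef_pos: [571.8, 293.6, 0.7]
ee_rot: [0.647, 0.287, 0.646, -0.286]
force: [-1.0, -0.9, 3.1]
grip_width: 0.7
```

```bash
python3 a.py amber 16 w21; python3 g.py 591.6 94.8 100
```

```text
18.6 [571.8 293.6   0.7] 0.7 [-1.  -0.9  3.1] [([320.0, 280.0], 572.0, 294.0, 52.9, 53.2, 9463)]
to TCP z=-0.5: [ 0.008  0.003 -0.001] [ 0.001  0.001 -0.002]
18.65 [571.8 293.6   0.7] 0.707 [-1.3 -1.5  4.4] [ 0.29  0.81  1.33 -0.    1.   -0.44]
[-0.662 -0.792  1.071] [ 0.001  0.001 -0.002]
```

View pics/w21.png

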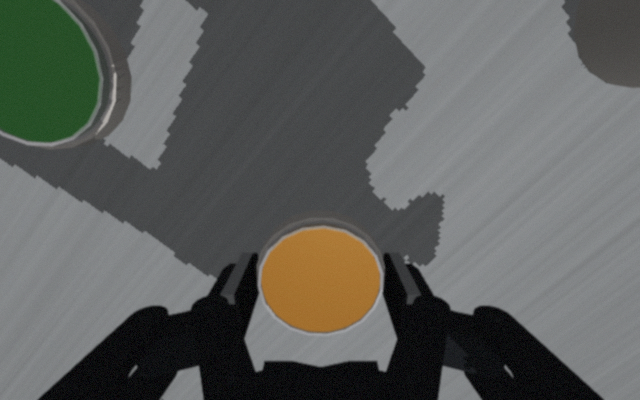

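move_arm([
  [[0.6,-0.05,0,0,0,0,0],[0.6,-0.25,0,0,0,0,0],[0.6,-0.25,0,0,0,0,0],[0.6,-0.11,-0.15,0.2,0,0,0],[0.6,0,-0.16,0.22,0,0,0]],
])

```text
time_s: 19.15
eef_pos: [580.4, 216.0, 102.6]
ee_rot: [0.649, 0.287, 0.645, -0.284]
force: [0.1, -0.7, -1.5]
grip_width: 0.701
```

move_arm([
  [[0.6,0,-0.16,0.22,0,0,0],[0.6,0,-0.16,0.22,0,0,0],[0.6,0,-0.16,0.21,0,0,0],[0.6,0,0,0,0,0,0],[0.6,0,0,0,0,0,0]],
])

```text
time_s: 19.65
eef_pos: [591.7, 94.8, 99.5]
ee_rot: [0.647, 0.287, 0.646, -0.286]
force: [-0.5, 0.3, 0.6]
grip_width: 0.703
```

```bash
python3 g.py 591.3 94.7 30; python3 a.py amber 44 w22
```

```text
19.65 [591.7  94.8  99.5] 0.703 [-0.5  0.3  0.6] [-0.04  0.6   1.43  0.    1.11 -0.77]
[ 0.463 -0.003 -0.002] [-0.001  0.001 -0.002]
19.65 [591.7  94.8  99.5] 0.703 [-0.5  0.3  0.6] [([320.0, 280.0], 621.6, 62.7, 82.4, 82.8, 9463), ([420.0, 234.0], 646.0, 135.8, 9.7, 11.9, 124)]
to TCP z=27.5: [0.48  0.003 0.292] [-0.001  0.001 -0.002]
```

View pics/w22.png

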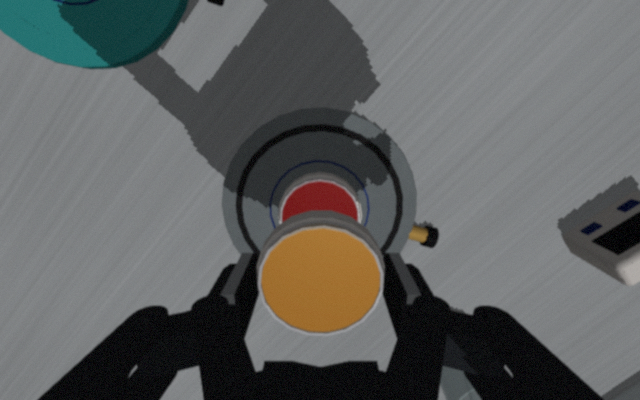

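Amber is centred over red. Lower to just above it.

move_arm([
  [[0.6,0.2,-0.003,-0.002,0,0,0],[0.6,0.15,0,0,0,0,0],[0.6,0.07,0,0,0,0,0],[0.6,0.02,0,0,0,0,0],[0.6,0,0,0,0,0,0]],
])

```text
time_s: 20.2
eef_pos: [591.5, 95.7, 33.7]
ee_rot: [0.648, 0.287, 0.646, -0.285]
force: [-0.1, -0.5, 0.4]
grip_width: 0.703
```

```bash
python3 g.py 591.3 94.7 28.5; python3 - <<'E'
from h import *
im=ctrl.capture("wrist"); save("w23",im,(220,150,420,350),2.5)
E
```

```text
20.2 [591.5  95.7  33.7] 0.703 [-0.1 -0.5  0.4] [-0.04  0.68  1.47  0.    0.98 -0.77]
[ 0.035 -0.005  0.004] [ 0.001  0.001 -0.002]
```

View pics/w23.png

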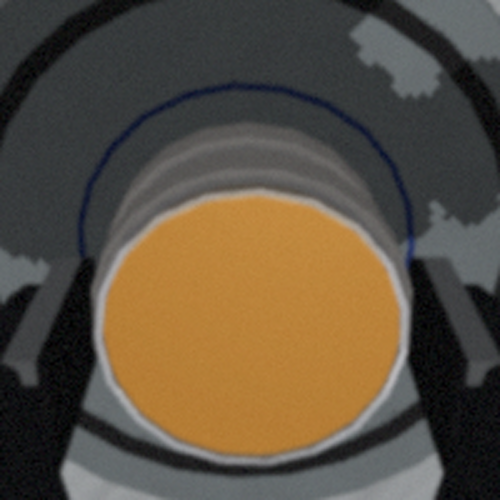

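move_arm([
  [[0.6,0.015,-0.005,0.003,0,0,0],[0.6,0.01,0,0,0,0,0],[0.6,0.006,0,0,0,0,0],[0.6,0,0,0,0,0,0]],
])

```text
time_s: 20.65
eef_pos: [591.1, 94.2, 28.8]
ee_rot: [0.647, 0.287, 0.646, -0.286]
force: [0.1, -0.2, 0.5]
grip_width: 0.701
```

move_arm([
  [[0.6,0.004,0,0,0,0,0],[0.6,0.004,0,0,0,0,0],[0.6,0,0,0,0,0,0]],
])

```text
time_s: 20.95
eef_pos: [591.2, 94.2, 28.4]
ee_rot: [0.647, 0.287, 0.646, -0.286]
force: [-1.8, -1.0, 7.8]
grip_width: 0.704
```

Contact (8 N) at 28.4 mm. Release, rise.

move_arm([
  [[0.75,-0.003,0,0,0,0,0],[0.85,0,0,0,0,0,0],[0.95,0,0,0,0,0,0],[0.95,-0.1,0,0,0,0,0],[0.95,-0.25,0,0,0,0,0]],
])

```text
time_s: 21.45
eef_pos: [589.3, 94.2, 79.1]
ee_rot: [0.645, 0.286, 0.648, -0.287]
force: [-0.1, 0.3, 0.0]
grip_width: 0.952
```

```bash
python3 a.py amber 44 w24; python3 g.py 430 288 90; python3 - <<'E'
from h import *
im=ctrl.capture("side"); K,E=cam("side"); print(agar(im,K,E,"amber",44),agar(im,K,E,"green",16)); save("d24",im,(200,180,340,290),5.5)
E
```

```text
21.45 [589.3  94.2  79.1] 0.952 [-0.1  0.3  0. ] [([323.0, 239.0], 591.6, 94.5, 52.7, 53.1, 5553), ([431.0, 247.0], 644.1, 135.7, 9.0, 11.2, 140)]
to TCP z=27.5: [0.344 0.013 0.01 ] [ 0.001 -0.003  0.002]
21.5 [593.1  94.3  87.5] 0.947 [2.5 0.4 7.5] [-0.04  0.61  1.44  0.    1.08 -0.78]
[-0.026  0.064 -1.687] [ 0.001  0.006 -0.007]
[([274.0, 220.0], 591.0, 95.0, 50.1, 50.6, 174)] [([258.0, 292.0], 430.9, 285.7, 44.0, 47.2, 88)]
```

View pics/w24.png

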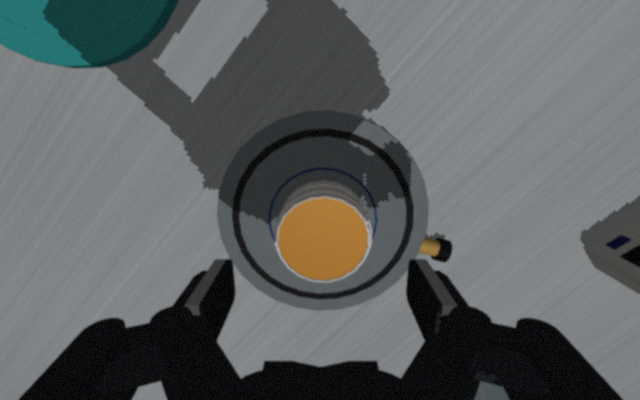

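View pics/d24.png

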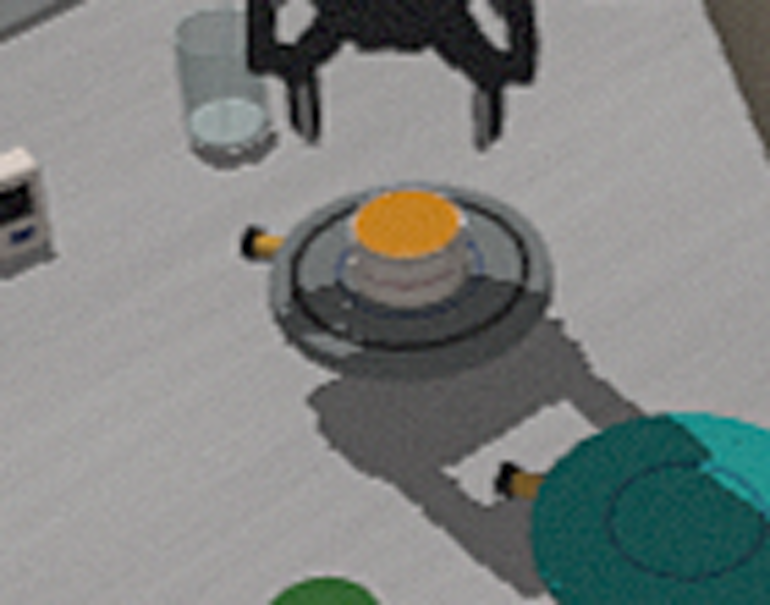

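Amber stacked (591.6, 94.5), flush on red. Next green, stopping short for a look.

move_arm([
  [[1,-0.05,0.01,-0.25,0,0,0],[1,0,0.02,-0.3,0,0,0],[1,0,0.02,-0.3,0,0,0],[1,0,0.01,-0.3,0,0,0],[1,0,0,-0.2,0,0,0]],
])

```text
time_s: 22.05
eef_pos: [459.6, 252.0, 88.4]
ee_rot: [0.647, 0.287, 0.646, -0.285]
force: [0.8, 0.2, 0.3]
grip_width: 0.999
```

```bash
python3 a.py green 16 w25
```

```text
22.05 [459.6 252.   88.4] 0.999 [0.8 0.2 0.3] []
```

View pics/w25.png

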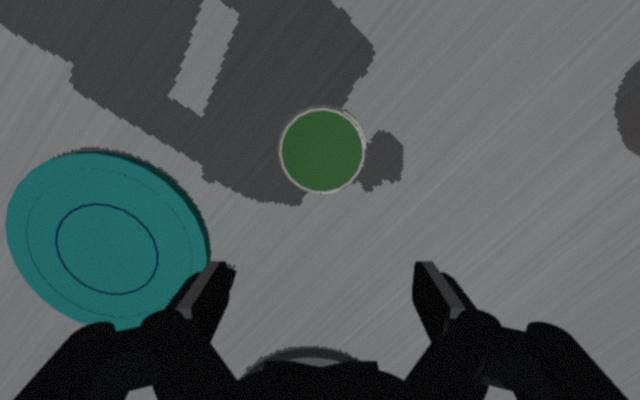

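```bash
sed -i 's/&(sat>130)&(v>40)/\&(sat>(90 if col=="green" else 130))\&(v>40)/' h.py; python3 a.py green 16 w25
```

```text
22.1 [457.3 254.2  88.3] 1.0 [-1.6  3.4  0.4] [([322.0, 155.0], 429.3, 287.6, 51.9, 52.1, 4717)]
to TCP z=-0.5: [ 0.592  0.012 -0.29 ] [ 0.004 -0.    -0.002]
```

move_arm([
  [[0.92,0,0.01,-0.29,0,0,0],[0.92,0.2,0,0,0,0,0],[0.92,0.2,0,0,0,0,0],[0.92,0.1,0,0,0,0,0],[0.92,0,0,0,0,0,0]],
])

```text
time_s: 22.65
eef_pos: [433.1, 282.6, 11.3]
ee_rot: [0.646, 0.286, 0.647, -0.287]
force: [1.3, -0.3, 0.3]
grip_width: 0.923
```

```bash
python3 a.py green 16 w26
```

```text
22.65 [433.1 282.6  11.3] 0.923 [ 1.3 -0.3  0.3] [([320.0, 257.0], 429.0, 287.8, 52.2, 52.8, 8533)]
to TCP z=-0.5: [ 0.079  0.003 -0.044] [ 0.    -0.     0.001]
```

View pics/w26.png

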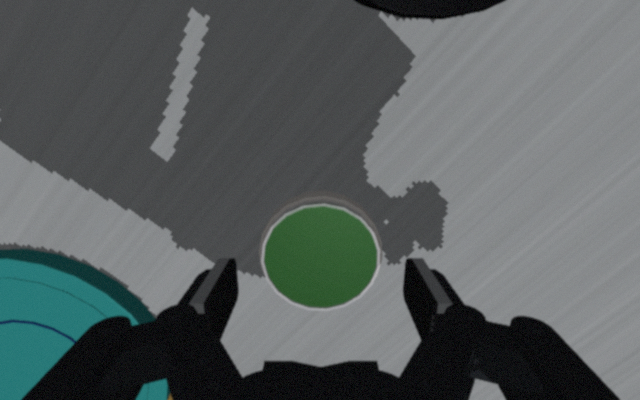

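move_arm([
  [[0.92,0,0.003,-0.044,0,0,0],[0.92,0.04,0,0,0,0,0],[0.92,0.03,0,0,0,0,0],[0.92,0,0,0,0,0,0]],
])

```text
time_s: 23.1
eef_pos: [429.1, 288.5, 1.8]
ee_rot: [0.647, 0.287, 0.646, -0.286]
force: [-0.2, -0.1, -0.4]
grip_width: 0.922
```

```bash
python3 a.py green 16 w27
```

```text
23.1 [429.1 288.5   1.8] 0.922 [-0.2 -0.1 -0.4] [([318.0, 280.0], 429.0, 287.9, 52.2, 52.8, 9124)]
to TCP z=-0.5: [ 0.015 -0.004  0.003] [ 0.001  0.001 -0.001]
```

move_arm([
  [[0.92,0.012,-0.004,0.002,0,0,0],[0.6,0,0,0,0,0,0],[0.6,0,0,0,0,0,0],[0.6,0,0,0,0,0,0],[0.6,0,0,0,0,0,0]],
])

```text
time_s: 23.65
eef_pos: [429.2, 288.0, 0.7]
ee_rot: [0.647, 0.287, 0.646, -0.286]
force: [-1.8, -2.0, 6.1]
grip_width: 0.703
```

```bash
python3 a.py green 16 w28; python3 g.py 591.3 94.7 110
```

```text
23.65 [429.2 288.    0.7] 0.703 [-1.8 -2.   6.1] [([320.0, 280.0], 429.4, 288.4, 52.1, 52.8, 9268)]
to TCP z=-0.5: [ 0.008  0.003 -0.001] [ 0.001  0.001 -0.002]
23.7 [429.2 288.    0.6] 0.705 [-1.4 -1.3  5.9] [ 0.36  0.6   1.75 -0.    0.79 -0.37]
[-0.727 -0.065  1.681] [ 0.001  0.001 -0.002]
```

Gripped at the same spot (pixel (320,280)) as amber was. Lift and carry.

move_arm([
  [[0.6,-0.05,0,0,0,0,0],[0.6,-0.25,0,0,0,0,0],[0.6,-0.28,0,0,0,0,0],[0.6,-0.15,0,0.2,0,0,0],[0.6,0,-0.015,0.3,0,0,0]],
])

```text
time_s: 24.2
eef_pos: [479.0, 231.9, 113.8]
ee_rot: [0.65, 0.287, 0.645, -0.283]
force: [0.7, -0.2, -1.4]
grip_width: 0.703
```

move_arm([
  [[0.6,0,-0.015,0.3,0,0,0],[0.6,0,-0.015,0.3,0,0,0],[0.6,0,-0.015,0.3,0,0,0],[0.6,0,0,0.25,0,0,0],[0.6,0,0,0,0,0,0]],
])

```text
time_s: 24.7
eef_pos: [590.9, 95.0, 110.1]
ee_rot: [0.647, 0.288, 0.645, -0.287]
force: [-0.3, 1.0, 0.4]
grip_width: 0.702
```

```bash
python3 g.py 591.3 94.6 46; python3 a.py green 16 w29
```

```text
24.7 [590.9  95.  110.1] 0.702 [-0.3  1.   0.4] [-0.04  0.58  1.42  0.    1.13 -0.77]
[ 0.428 -0.001  0.003] [-0.003  0.002 -0.003]
24.7 [590.9  95.  110.1] 0.702 [-0.3  1.   0.4] [([320.0, 280.0], 637.1, 45.1, 97.2, 98.4, 9264)]
to TCP z=-0.5: [0.739 0.004 0.452] [-0.003  0.002 -0.003]
```

View pics/w29.png

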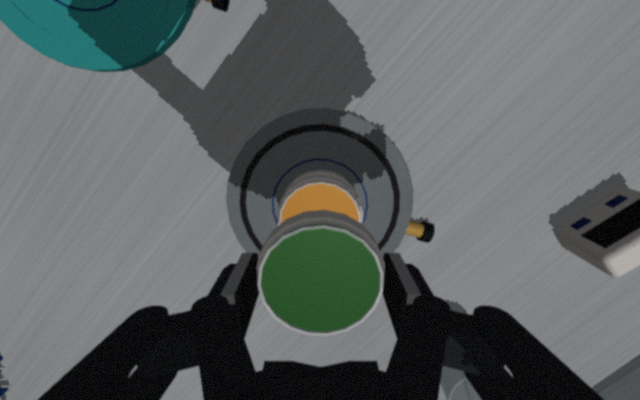

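move_arm([
  [[0.6,0.2,-0.001,0.003,0,0,0],[0.6,0.13,0,0,0,0,0],[0.6,0.06,0,0,0,0,0],[0.6,0.01,0,0,0,0,0],[0.6,0,0,0,0,0,0]],
])

```text
time_s: 25.25
eef_pos: [589.1, 98.7, 50.8]
ee_rot: [0.648, 0.287, 0.646, -0.285]
force: [-0.9, -0.8, -0.4]
grip_width: 0.708
```

```bash
python3 g.py 591.3 94.5 44.5; python3 - <<'E'
from h import *
im=ctrl.capture("wrist"); save("w30",im,(220,150,420,350),2.5)
E
```

```text
25.25 [589.1  98.7  50.8] 0.708 [-0.9 -0.8 -0.4] [-0.03  0.66  1.47  0.    1.01 -0.77]
[ 0.042 -0.008  0.031] [ 0.001  0.002 -0.003]
```

View pics/w30.png

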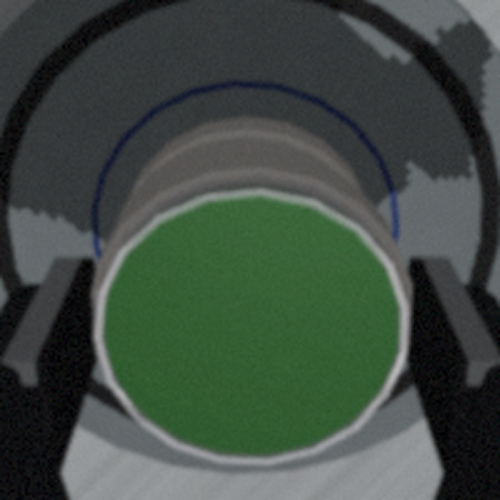

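move_arm([
  [[0.6,0,-0.008,0.031,0,0,0],[0.6,0.01,0,0,0,0,0],[0.6,0.01,0,0,0,0,0],[0.6,0,0,0,0,0,0]],
])

```text
time_s: 25.7
eef_pos: [591.0, 94.0, 46.9]
ee_rot: [0.647, 0.287, 0.646, -0.286]
force: [-0.1, 0.2, 0.0]
grip_width: 0.701
```

```bash
python3 g.py 591.3 94.5 44.5
```

```text
25.7 [591.   94.   46.9] 0.701 [-0.1  0.2  0. ] [-0.04  0.66  1.47  0.    1.01 -0.78]
[ 0.016  0.004 -0.001] [ 0.     0.001 -0.002]
```

move_arm([
  [[0.6,0.008,0.002,0,0,0,0],[0.6,0.007,0,0,0,0,0],[0.6,0.004,0,0,0,0,0],[0.6,0,0,0,0,0,0]],
])

```text
time_s: 26.1
eef_pos: [591.5, 94.3, 44.5]
ee_rot: [0.647, 0.287, 0.646, -0.286]
force: [-0.4, -0.7, 2.8]
grip_width: 0.7
```

Touched (2.8 N). Release and rise.

move_arm([
  [[0.6,0.002,0,0,0,0,0],[0.75,0,0,0,0,0,0],[0.85,0,0,0,0,0,0],[0.95,0,0,0,0,0,0],[0.95,-0.1,0,0,0,0,0]],
])

```text
time_s: 26.6
eef_pos: [590.2, 94.2, 57.6]
ee_rot: [0.646, 0.286, 0.647, -0.286]
force: [-0.6, 0.1, 1.4]
grip_width: 0.949
```

move_arm([
  [[0.95,-0.25,0,0,0,0,0],[0.95,-0.3,0,0,0,0,0],[0.95,-0.1,0,0.3,0,0,0],[0.95,0,0,0.2,0,0,0],[0.95,0,0,0,0,0,0]],
])

```text
time_s: 27.1
eef_pos: [643.3, 35.7, 157.9]
ee_rot: [0.648, 0.288, 0.644, -0.287]
force: [0.0, 0.2, -0.4]
grip_width: 0.953
```

```bash
python3 a.py green 60 w31; python3 - <<'E'
from h import *
im=ctrl.capture("side"); K,E=cam("side"); print(agar(im,K,E,"green",60)); save("d31",im,(200,170,340,280),5.5); save("d31f",im)
im=ctrl.capture("scene"); K,E=cam("scene"); print(agar(im,K,E,"green",60)); save("s31",im,(150,110,470,330),2.4)
E
```

```text
27.1 [643.3  35.7 157.9] 0.953 [ 0.   0.2 -0.4] [([321.0, 102.0], 592.3, 94.2, 51.9, 52.0, 4382)]
to TCP z=43.5: [ 0.761  0.006 -0.52 ] [-0.002  0.003 -0.003]
[([273.0, 216.0], 591.6, 95.2, 46.5, 47.7, 153)]
[([352.0, 184.0], 595.2, 89.0, 43.4, 46.5, 104)]
```

View pics/w31.png

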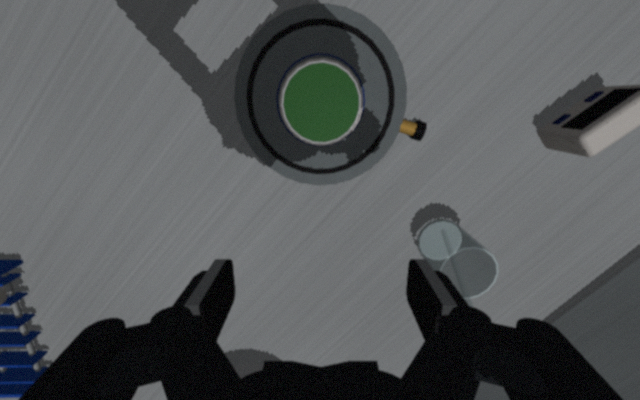

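View pics/d31.png

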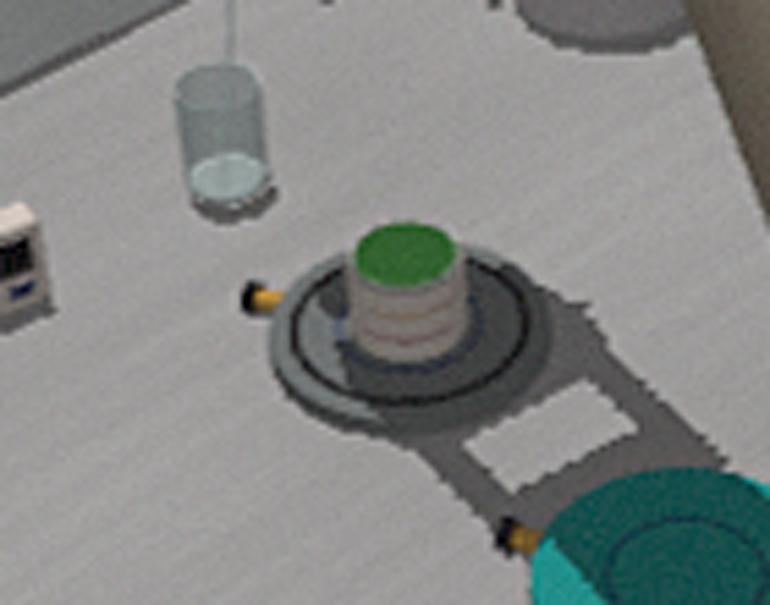

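View pics/s31.png

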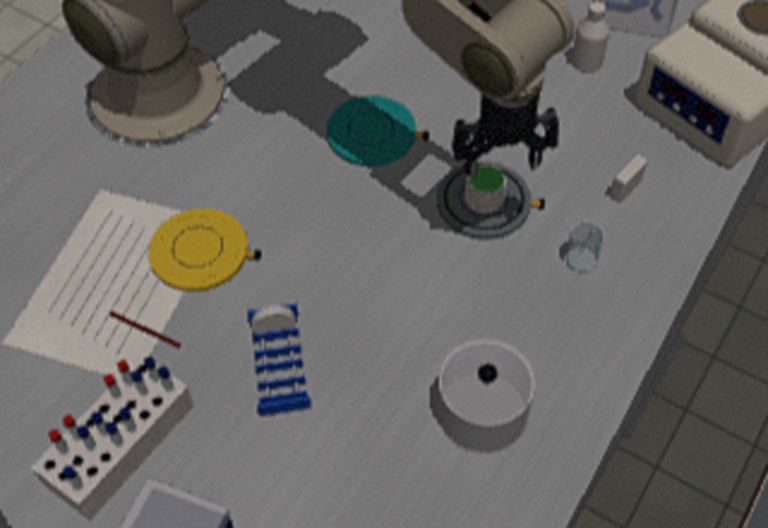

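The side view shows three dishes stacked straight at (273,225), layers aligned within about 1 mm, all with agar up. Bystanders are unmoved and the gripper is clear. Hand in.

```bash
python3 -c "
from rig import ctrl
print(ctrl.finish_job())"
```

```text
the job is handed in; nothing more can be done
None
```

The three dishes are stacked inside the blue ring on the grey base plate, red at the bottom, then amber, then green. All three lie lid down with the agar up. I handed the job in at about 27 s.

**Red dish:** I took it by its rim from the rack's middle slot and tilted it over. Its edge then pivoted on the bench until it lay flat, about 2° off just before release. I let go, backed away, and took it afresh for the stack.

**Last checks:**
- **Alignment:** the wrist camera put red at (591.9, 94.6), amber at (591.6, 94.5) and green at (592.3, 94.2). The ring centre measured (591.2, 94.9), so each is within about 1.3 mm of it.
- **Views:** the side picture shows a straight stack. In the last pictures the rack, the spare dish and the other things look unmoved.
- **Set-down:** each dish was released only after touching down, at 3–8 N.

**Disagreements:** the scene camera put the green dish about 6 mm further off in y, at (595, 89). It read 2–5 mm off in y against the other cameras throughout, so I went by the wrist and side views, which agree within about 1 mm. The wrist-camera fit also read heights about 3 mm too high, so I used contact force to judge touchdown. No check failed.

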